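# Tip spare lock barrels into the empty pigeonhole bin

## Task

Tip the empty bin in the row of three wide open, pour all seven lock barrels from the cup into it, and push it fully shut again; the emptied cup ends standing upright on the bench. Keep the two full bins shut and do not shove or knock over the pen pot, stamp, ink pad or tape dispenser.

Things in the scene. Friction and masses are not known exactly. Their poses are not given: they have to be found in the camera images.
- bin_a (a joint): tilt of the EMPTY tip-out bin (bin_a), rad: 0 shut, upright in its holder; 0.80 fully open at its stop, rim leaning out to the front. Stiff pivot (0.25 N m: about 2 N at the rim, 4 N loaded); it stays where it is left. Front panel 110 wide, 4 thick, a bead 10 thick along its top edge. Plain cream metal like the others
- bin_b (a joint): tilt in rad of another bin, same build, full of standing cards and envelopes up to 21 above its rim; leave it shut
- bin_c (a joint): tilt in rad of the third bin, same build, also full of cards and envelopes up to 21 above its rim; leave it shut
- holder_a: fixed cream holder of bin_a, 140 deep (x), 120 wide (y), 150 high; three stand in a row, 122 apart along y, in any order, on a plate 10 thick. Origin centre of its underside; -x points out of its front. The bin pivots about a line along y at x = -66, z = 20; its rim leans to -x. Its top covers only the rear: a slot 58 wide, open upwards, lies between the shut bin's panel and the top's edge
- holder_b: holder of bin_b, same build and frame
- holder_c: holder of bin_c, same build and frame
- bin_a_rim (a point): middle of the top of the bead on bin_a's front panel, 140 from the pivot (170 above the bench when shut); moves with the bin
- bin_a_mouth (a point): middle of bin_a's sloping mouth (59 behind the pivot, 95 above it in the shut bin); the mouth runs from the front rim (135 up) down to the rear wall (118 behind, 55 up) between sloping side walls 3 thick, 104 wide inside; moves with the bin; about 139 above the bench when fully open
- bin_a_floor (a point): middle of bin_a's inner floor (in the bin's frame 59 behind the pivot, 4 above it); turns with the bin: z along the front panel to the mouth, x from the front panel to the rear wall, y along the row
- cup: plain open metal cup, loose, 90 high, outside diameter 60 at the foot, 66 at mid-height, 72 at the rim; wall 3, floor 4; about 0.12 kg, the seven lock barrels in it 0.25 kg more. Smooth (friction on the barrels about 0.2): lying level it may keep some; 100 to 105 degrees from upright, with a shake, empties it. Origin centre of its underside, z up its axis
- cup_rim (a point): centre of the cup's mouth, 90 above its underside
- lock_1_center (a point): centre of lock barrel 1 of 7 in the cup: a spare cam lock, steel cylinder 18.4 diameter with a 23 diameter head, 25 long; z along its axis
- lock_2_center (a point): centre of lock barrel 2 of 7 in the cup: a spare cam lock, steel cylinder 18.4 diameter with a 23 diameter head, 25 long; z along its axis
- lock_3_center (a point): centre of lock barrel 3 of 7 in the cup: a spare cam lock, steel cylinder 18.4 diameter with a 23 diameter head, 25 long; z along its axis
- lock_4_center (a point): centre of lock barrel 4 of 7 in the cup: a spare cam lock, steel cylinder 18.4 diameter with a 23 diameter head, 25 long; z along its axis
- lock_5_center (a point): centre of lock barrel 5 of 7 in the cup: a spare cam lock, steel cylinder 18.4 diameter with a 23 diameter head, 25 long; z along its axis
- lock_6_center (a point): centre of lock barrel 6 of 7 in the cup: a spare cam lock, steel cylinder 18.4 diameter with a 23 diameter head, 25 long; z along its axis
- lock_7_center (a point): centre of lock barrel 7 of 7 in the cup: a spare cam lock, steel cylinder 18.4 diameter with a 23 diameter head, 25 long; z along its axis
- pen_pot: bystander: an open pot, the same as the cup, with three pens in it (up to 160 high); origin centre of its underside
- stamp: bystander: rubber stamp, 62 x 32 base with a turned knob, 77 high; origin centre of its underside
- ink_pad: bystander: flat ink-pad tin, 77 x 117 x 19 high; origin centre of its underside
- tape_dispenser: bystander: weighted tape dispenser, 160 x 60, 110 high; origin centre of its underside

How it is judged:
On the way, in this order (a step that is already met when the one before it is completed fails the run):
1. the empty bin is tipped open (beyond 0.6 rad) (value of joint bin_a above 0.6 rad), for 0.1 s.
2. the cup is tipped (more than 1 rad) with its mouth over the open bin (angle between cup's own z axis and vertical above 1 rad and horizontal distance between cup_rim and bin_a_mouth below 0.13 m and height (world z) of cup_rim above 0.1 m and value of joint bin_a above 0.45 rad).
3. all seven lock barrels are in the open bin (x of lock_1_center in the frame of bin_a_floor between -0.057 and 0.057 m and y of lock_1_center in the frame of bin_a_floor between -0.053 and 0.053 m and z of lock_1_center in the frame of bin_a_floor between 0 and 0.1 m and x of lock_2_center in the frame of bin_a_floor between -0.057 and 0.057 m and y of lock_2_center in the frame of bin_a_floor between -0.053 and 0.053 m and z of lock_2_center in the frame of bin_a_floor between 0 and 0.1 m and x of lock_3_center in the frame of bin_a_floor between -0.057 and 0.057 m and y of lock_3_center in the frame of bin_a_floor between -0.053 and 0.053 m and z of lock_3_center in the frame of bin_a_floor between 0 and 0.1 m and x of lock_4_center in the frame of bin_a_floor between -0.057 and 0.057 m and y of lock_4_center in the frame of bin_a_floor between -0.053 and 0.053 m and z of lock_4_center in the frame of bin_a_floor between 0 and 0.1 m and x of lock_5_center in the frame of bin_a_floor between -0.057 and 0.057 m and y of lock_5_center in the frame of bin_a_floor between -0.053 and 0.053 m and z of lock_5_center in the frame of bin_a_floor between 0 and 0.1 m and x of lock_6_center in the frame of bin_a_floor between -0.057 and 0.057 m and y of lock_6_center in the frame of bin_a_floor between -0.053 and 0.053 m and z of lock_6_center in the frame of bin_a_floor between 0 and 0.1 m and x of lock_7_center in the frame of bin_a_floor between -0.057 and 0.057 m and y of lock_7_center in the frame of bin_a_floor between -0.053 and 0.053 m and z of lock_7_center in the frame of bin_a_floor between 0 and 0.1 m and value of joint bin_a above 0.3 rad), for 0.2 s.
At the end, for the whole second after the job is handed in: All seven lock barrels lie inside bin_a, bin_a is shut (within 0.05 rad of home, 7 mm at the rim), and the cup stands upright (within 0.1 rad) and still on the bench (underside within 8 mm of it) (x of lock_1_center in the frame of bin_a_floor between -0.057 and 0.057 m and y of lock_1_center in the frame of bin_a_floor between -0.053 and 0.053 m and z of lock_1_center in the frame of bin_a_floor between 0 and 0.1 m and x of lock_2_center in the frame of bin_a_floor between -0.057 and 0.057 m and y of lock_2_center in the frame of bin_a_floor between -0.053 and 0.053 m and z of lock_2_center in the frame of bin_a_floor between 0 and 0.1 m and x of lock_3_center in the frame of bin_a_floor between -0.057 and 0.057 m and y of lock_3_center in the frame of bin_a_floor between -0.053 and 0.053 m and z of lock_3_center in the frame of bin_a_floor between 0 and 0.1 m and x of lock_4_center in the frame of bin_a_floor between -0.057 and 0.057 m and y of lock_4_center in the frame of bin_a_floor between -0.053 and 0.053 m and z of lock_4_center in the frame of bin_a_floor between 0 and 0.1 m and x of lock_5_center in the frame of bin_a_floor between -0.057 and 0.057 m and y of lock_5_center in the frame of bin_a_floor between -0.053 and 0.053 m and z of lock_5_center in the frame of bin_a_floor between 0 and 0.1 m and x of lock_6_center in the frame of bin_a_floor between -0.057 and 0.057 m and y of lock_6_center in the frame of bin_a_floor between -0.053 and 0.053 m and z of lock_6_center in the frame of bin_a_floor between 0 and 0.1 m and x of lock_7_center in the frame of bin_a_floor between -0.057 and 0.057 m and y of lock_7_center in the frame of bin_a_floor between -0.053 and 0.053 m and z of lock_7_center in the frame of bin_a_floor between 0 and 0.1 m and value of joint bin_a below 0.05 rad and angle between cup's own z axis and vertical below 0.1 rad and height (world z) of cup between -0.005 and 0.008 m and linear speed of cup below 0.03 m/s); the robot touches nothing.
It fails at once if a full bin is pulled open (more than 0.15 rad) (value of joint any of bin_b, bin_c above 0.15 rad).
It fails at once if a bystander is pushed more than 30 mm or knocked over (distance of any of pen_pot, stamp, ink_pad, tape_dispenser from where it was at the start of the episode above 0.03 m or angle between any of pen_pot, stamp, ink_pad, tape_dispenser's own z axis and vertical above 0.5 rad).
It also fails if it takes over 72 s, if anything falls off the work surface, if the arm or the gripper's body presses on something with over 40 N, if the wrist force passes 120 N, or if a joint passes its speed limit or range.

## Robot

A 6-joint arm with a two-finger parallel gripper is mounted at the origin on the work surface. World frame = base frame: x ahead of the robot, y to its left, z up, the work surface at z = 0. Lengths are in m, angles in rad, forces in N, time in s.
With the tool pointing down it reaches from about 0.275 to 0.975 m from the base axis. Payload 8.4 kg.
Tool frame: the origin (TCP) lies midway between the tips of the shut fingers; the grasp point (between the pads) lies 19 mm behind it; z points along the fingers, y is the line along which they close (so a half turn about z gives the same grasp; the last joint's range is limited). The gripper opens to 92 mm and grips with 3 to 60 N. Pads are 20 mm wide; open, the fingers measure 128 mm over their backs; the gripper's body (75 mm by 189 mm) begins 69 mm behind the grasp point.
Start: joints at [1.289, 0.353, 1.633, -0, 1.155, -0.002], TCP at [0.173, 0.601, 0.215] pointing down, gripper open.
Joint ranges: [-2.63, 2.63], [-0.92, 2.1], [0.06, 2.66], [-1.3, 4.44], [0, 2.69], [-3.02, 3.02]. Speed limits (rad/s): [2.22, 2.22, 2.79, 3.14, 3.14, 3.14].

## Interface

Orientations are given as a unit quaternion [x, y, z, w].
In Python, from station import bot, capture, finish_job, search_frame, spot_point gives the robot as it stands.
- The arm moves only by the shell command python3 -m creep 'ROWS' [OPENING]. ROWS is JSON, a list of rows, each an object of numbers: "x", "y", "z": the shift along the world's x, y, z in cm; "ax", "ay", "az": the turn, a rotation vector about the world's x, y, z in degrees. A call has 1 to 8 rows; each row shifts and turns the commanded pose from where the row before left it; what a row does not reach is not made up. A row lasts 1/12 s, in which the tool goes at most 41.7 mm and 7.16 degrees, less where a joint would pass 70% of its speed; a pose out of reach is approached as far as the arm can. A call is refused whole if a number of a shift passes 4.17 or a number of a turn 7.16, either way. A call with a gripper value outside its range is refused whole. OPENING is the opening, from 0 (shut) to 1 (fully open), set as the call begins (- or left out, the last holds). The fingers move at their own pace and stop on an object; the grip force is fixed at half the most. Time passes only in rows, so rows that do not move let the fingers close. It gives the time, the measured TCP pose, the force, the opening and the grip force at its end, in the units of the state.
- bot.observe(): the state, without advancing time (a new reading comes with each control period).
- capture(name): name is "scene" or "top" or "wrist"; returns a dict with "color" (480x640x3 uint8, red, green, blue), "K" (3x3 intrinsics, pixels), "k1" (the pictures are not rectified: a ray, as slopes to the right and down, at radius r is drawn at 1 + k1 r^2 times it, then the intrinsics apply), "world_from_camera" (4x4, takes a point from camera to world coordinates). Camera axes: x right, y down, z forward; pixel columns grow to the right and rows downward; lengths in m; the calibration is good to about 2 mm. A picture is of the moment at which its call begins. There is no depth.
- finish_job(): hands the job in; it is judged then, once.
Trained networks look in the newest picture that a camera, given by its name, has taken for a name from the list of things; names that differ only in an ending like _2 or _b are one class to them, and where a whole thing is asked for, a point or a joint stands for the part that bears it (a point fixed in the world has none). Each returns a list of dicts, best first, with "confidence" (0 to 1); they miss things now and then, are a little off and sometimes report something else, mostly with a low value. They report only what shows in the picture. A call takes as long as a camera call.
- search_frame(target, camera): "extent" ([centre column, centre row, width, height] in pixels, round what is visible of it).
- spot_point(target, camera): "uv" ([column, row] in pixels: a listed point, or the origin of a listed thing).
The state is a dict: "t": time; "joints": joint angles; "joint_vel": joint speeds; "joint_torque": joint torques, N m; "eef_pos": TCP position; "tool_rot": TCP orientation; "contact_force": force on the tool from outside, world axes, zero at the start; "torque": the same for the moment, N m; "grip_width": finger opening in m; "gripper_force": force on a finger pad.
Only numpy, scipy, OpenCV 4.12 (cv2) and the standard library are available. Lean on these libraries where they do the work, as an engineer would, in place of code of your own. Each camera call takes 0.05 s, during which the arm holds its last target. There are 200 camera calls.

## Working session

There is one attempt and no reset: what is moved stays moved. The work goes in short steps, Python scripts to look and compute and a shell command to move; the robot and the scene stay as the last step left them, time stands still between calls to the robot, and variables do not carry over. Pictures are saved under pics/ and viewed, at most 10 in all, crops included, and the job is handed in when it is done.

```bash
ls; mkdir -p pics; cat > h.py <<'E'
import numpy as np, cv2
from station import bot, capture, finish_job, search_frame, spot_point
def snap(n, f=None):
    c=capture(n)
    if f: cv2.imwrite('pics/'+f, c['color'][:,:,::-1])
    return c
def ray(c,uv):
    K=c['K'];k=c['k1'];x=np.array([(uv[0]-K[0,2])/K[0,0],(uv[1]-K[1,2])/K[1,1]])
    u=x.copy()
    for _ in range(20): u=x/(1+k*(u@u))
    T=c['world_from_camera'];d=T[:3,:3]@np.array([u[0],u[1],1]);return T[:3,3],d
def atz(c,uv,z):
    o,d=ray(c,uv);return o+d*(z-o[2])/d[2]
def proj(c,p):
    T=c['world_from_camera'];q=T[:3,:3].T@(np.array(p)-T[:3,3]);u=q[:2]/q[2];u=u*(1+c['k1']*(u@u));K=c['K']
    return np.array([K[0,0]*u[0]+K[0,2],K[1,1]*u[1]+K[1,2]]).round(1)
def tri(l):
    A=np.zeros((3,3));b=np.zeros(3)
    for c,uv in l:
        o,d=ray(c,uv);d=d/np.linalg.norm(d);M=np.eye(3)-np.outer(d,d);A+=M;b+=M@o
    return np.linalg.solve(A,b)
E
python3 - <<'E'
from h import *
np.set_printoptions(precision=3,suppress=True)
C={n:snap(n,n+'0.png') for n in('scene','top')}
for n,c in C.items():
    print(n,c['world_from_camera'][:3,3],c['K'][0,0],c['k1'])
    for t,z in [('holder_a',0),('bin_a_rim',.17),('cup',0),('cup_rim',.09),('pen_pot',0),('stamp',0),('ink_pad',0),('tape_dispenser',0)]:
        for r in spot_point(t,n)[:4]:
            print(t,round(r['confidence'],2),np.round(r['uv']),atz(c,r['uv'],z))
print(bot.observe())
E
```

```text
pics
scene [ 1.16  -0.509  1.351] 616.1754922790053 -0.010164652737193035
holder_a 0.89 [393. 168.] [0.435 0.315 0.   ]
holder_a 0.84 [408. 200.] [0.542 0.276 0.   ]
holder_a 0.59 [428. 239.] [0.664 0.231 0.   ]
bin_a_rim 0.9 [378. 142.] [0.439 0.239 0.17 ]
bin_a_rim 0.73 [341. 313.] [ 0.747 -0.132  0.17 ]
bin_a_rim 0.39 [388. 164.] [0.509 0.211 0.17 ]
cup 0.81 [250. 279.] [ 0.476 -0.197  0.   ]
cup_rim 0.89 [241. 255.] [ 0.456 -0.197  0.09 ]
cup_rim 0.57 [389. 164.] [0.466 0.262 0.09 ]
cup_rim 0.38 [170. 305.] [ 0.463 -0.397  0.09 ]
pen_pot 0.8 [339. 313.] [ 0.685 -0.082  0.   ]
stamp 0.85 [287. 220.] [ 0.392 -0.019  0.   ]
ink_pad 0.63 [169. 305.] [ 0.41  -0.392  0.   ]
tape_dispenser 0.71 [169. 308.] [ 0.419 -0.397  0.   ]
tape_dispenser 0.61 [212. 399.] [ 0.672 -0.437  0.   ]
top [ 0.321 -0.037  1.358] 526.9139167093533 -0.01630003471912165
holder_a 0.84 [189. 297.] [0.45  0.304 0.   ]
holder_a 0.82 [204. 253.] [0.566 0.267 0.   ]
holder_a 0.56 [220. 211.] [0.678 0.225 0.   ]
bin_a_rim 0.9 [202. 302.] [0.422 0.232 0.17 ]
cup 0.79 [381. 286.] [ 0.464 -0.193  0.   ]
cup_rim 0.73 [1
[... 222 characters left out ...]
t 0.45 [386. 281.] [ 0.478 -0.205  0.   ]
stamp 0.82 [315. 317.] [ 0.39  -0.019  0.   ]
stamp 0.41 [205. 254.] [0.561 0.265 0.   ]
ink_pad 0.87 [460. 301.] [ 0.421 -0.394  0.   ]
tape_dispenser 0.75 [467. 206.] [ 0.671 -0.431  0.   ]
{'t': 0.9, 'joints': array([ 1.289,  0.353,  1.633,  0.   ,  1.155, -0.002]), 'joint_vel': array([-0.002, -0.001, -0.   ,  0.001, -0.   , -0.002]), 'joint_torque': array([ -0.001, -59.373, -33.458,   0.07 ,   0.016,  -0.   ]), 'eef_pos': array([0.173, 0.601, 0.215]), 'tool_rot': array([0.139, 0.99 , 0.   , 0.   ]), 'contact_force': array([-0.116,  0.108,  1.003]), 'torque': array([-0.019, -0.007, -0.003]), 'gripper_force': 0.0, 'grip_width': 0.09168639601453624}
```

View pics/scene0.png

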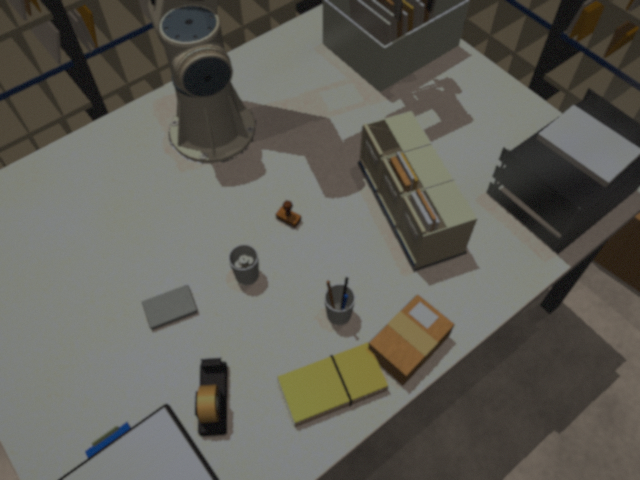

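View pics/top0.png

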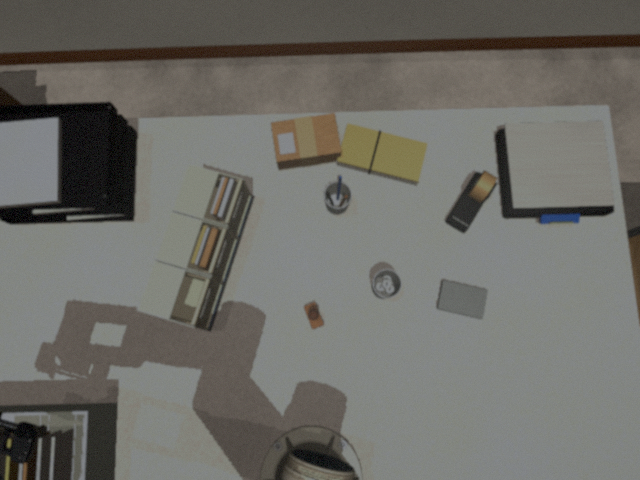

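The scene view shows the empty bin at the near-robot end of the row (about 380,140). The cup is at (244,265), the stamp at (288,213) and the pen pot at (340,303). The top view shows the empty bin at (192,300). I'll overlay a model of the row to refine its pose.

```bash
cat >> h.py <<'E'
class Row: pass
def row(ox,oy,yaw):
    # yaw = direction of holder +x
    X=np.array([np.cos(yaw),np.sin(yaw),0]);Y=np.array([-X[1],X[0],0]);O=np.array([ox,oy,0.01])
    return lambda x,y,z: O+X*x+Y*y+np.array([0,0,z])
def overlay(c,P,lines):
    im=c['color'][:,:,::-1].copy()
    im=cv2.resize(im,None,fx=4,fy=4,interpolation=cv2.INTER_CUBIC)
    for a,b,col in lines:
        p,q=[tuple(int(v) for v in proj(c,P(*s))*4+2) for s in (a,b)]
        cv2.line(im,p,q,col,1)
    return im
E
python3 - <<'E'
from h import *
np.set_printoptions(precision=3,suppress=True)
C={n:snap(n) for n in('scene','top')}
S={n:[np.array(r['uv']) for r in spot_point('holder_a',n)[:3]] for n in C}
for n in S: S[n].sort(key=lambda u:u[1]*(1 if n=='scene' else -1))
pts=[(atz(C['scene'],a,0.01)+atz(C['top'],b,0.01))/2 for a,b in zip(S['scene'],S['top'])]
print(pts,[tri([(C['scene'],a),(C['top'],b)]) for a,b in zip(S['scene'],S['top'])])
d=pts[2]-pts[0]; yaw=np.arctan2(d[1],d[0])+np.pi/2
m=np.mean(pts,0); O=m-d/np.linalg.norm(d)*.122; print(O,yaw)
P=row(O[0],O[1],yaw)
L=[]
for k in (0,1,2):
    y=-.122*k
    top=[(-.066,y-.06,.15),(-.066,y+.06,.15),(.07,y+.06,.15),(.07,y-.06,.15)]
    L+=[(top[i],top[(i+1)%4],(0,0,255)) for i in range(4)]
    L+=[((-.066,y-.055,.16),(-.066,y+.055,.16),(0,255,0))]
L+=[((-.07,.06,-.01),(-.07,-.304,-.01),(255,0,0))]
a=overlay(C['scene'],P,L)[360:1080,1400:1920]
b=overlay(C['top'],P,L)[620:1340,580:1060]
cv2.imwrite('pics/ov.png',cv2.resize(np.hstack([a,b]),None,fx=.8,fy=.8))
E
```

```text
[array([0.441, 0.305, 0.01 ]), array([0.554, 0.262, 0.01 ]), array([0.674, 0.226, 0.01 ])] [array([0.441, 0.304, 0.013]), array([0.556, 0.257, 0.023]), array([0.674, 0.224, 0.015])]
[0.441 0.304 0.01 ] 1.2420636011588626
```

View pics/ov.png

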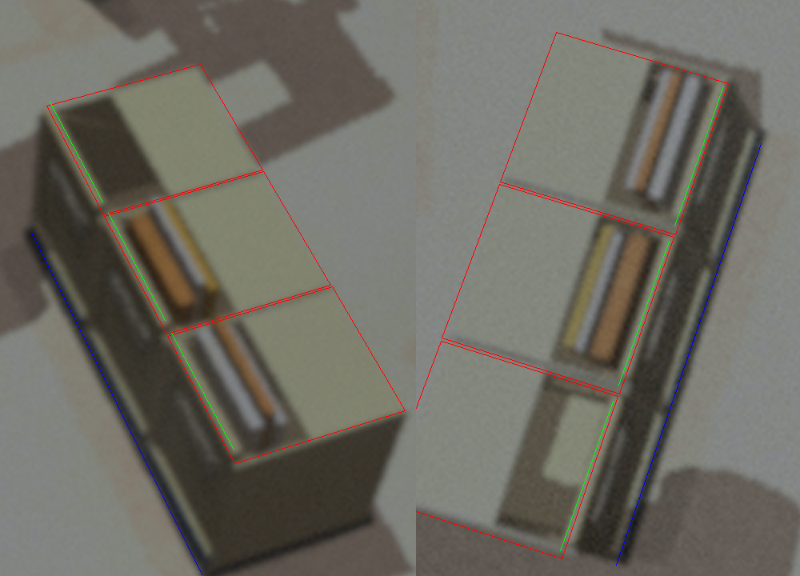

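The overlay fits within a few mm: holder_a at (0.441, 0.304), yaw 71.2°. Next I'll straddle the bead with the open fingers, with the inner finger in the slot.

```bash
cat > log.py <<'E'
from h import *
import json
o=bot.observe()
open('kin.txt','a').write(json.dumps({k:np.array(o[k]).tolist() for k in('joints','eef_pos','tool_rot')})+'\n')
np.set_printoptions(precision=3,suppress=True)
print(round(o['t'],2),o['joints'],o['eef_pos'],o['tool_rot'],'F',o['contact_force'],'g',round(o['grip_width'],4),round(o['gripper_force'],1))
E
python3 log.py
python3 -m creep '[{"z":2,"az":-1},{"x":1.98,"y":-3.2,"az":-1},{"x":1.98,"y":-3.2,"az":-1},{"x":1.98,"y":-3.2},{"x":1.98,"y":-3.2},{"x":1.98,"y":-3.2},{"x":1.98,"y":-3.2}]' 1
python3 log.py
python3 -m creep '[{"x":1.98,"y":-3.2},{"x":1.98,"y":-3.2},{"x":1.98,"y":-3.2},{"x":1.98,"y":-3.2},{"x":1.98,"y":-3.2},{"x":1.98,"y":-3.2},{"x":0,"y":0}]' 1
python3 log.py
```

```text
1.1 [ 1.289  0.353  1.633  0.     1.155 -0.002] [0.173 0.601 0.215] [ 0.139  0.99  -0.    -0.   ] F [-0.723 -0.194  0.282] g 0.0921 0.0
1.1 [ 1.289  0.353  1.633  0.     1.155 -0.002] [0.173 0.601 0.215] [ 0.139  0.99  -0.    -0.   ] F [-0.723 -0.194  0.282] g 0.0921 0.0
1.1 [ 1.289  0.353  1.633  0.     1.155 -0.002] [0.173 0.601 0.215] [ 0.139  0.99  -0.    -0.   ] F [-0.723 -0.194  0.282] g 0.0921 0.0schema error: expected keys x, y, z, ax, ay, az
schema error: expected keys x, y, z, ax, ay, az
```

```bash

python3 -m creep '[{"x":0,"y":0,"z":2,"ax":0,"ay":0,"az":-1},{"x":1.98,"y":-3.2,"z":0,"ax":0,"ay":0,"az":-1},{"x":1.98,"y":-3.2,"z":0,"ax":0,"ay":0,"az":-1},{"x":1.98,"y":-3.2,"z":0,"ax":0,"ay":0,"az":0},{"x":1.98,"y":-3.2,"z":0,"ax":0,"ay":0,"az":0},{"x":1.98,"y":-3.2,"z":0,"ax":0,"ay":0,"az":0},{"x":1.98,"y":-3.2,"z":0,"ax":0,"ay":0,"az":0}]' 1
python3 log.py
python3 -m creep '[{"x":1.98,"y":-3.2,"z":0,"ax":0,"ay":0,"az":0},{"x":1.98,"y":-3.2,"z":0,"ax":0,"ay":0,"az":0},{"x":1.98,"y":-3.2,"z":0,"ax":0,"ay":0,"az":0},{"x":1.98,"y":-3.2,"z":0,"ax":0,"ay":0,"az":0},{"x":1.98,"y":-3.2,"z":0,"ax":0,"ay":0,"az":0},{"x":1.98,"y":-3.2,"z":0,"ax":0,"ay":0,"az":0},{"x":0,"y":0,"z":0,"ax":0,"ay":0,"az":0}]' 1
python3 log.py
```

```text
t: 1.68
eef_pos: [0.292, 0.4072, 0.2347]
tool_rot: [0.165, 0.986, 0.0, 0.0]
contact_force: [0.1, 0.1, -0.2]
grip_width: 0.0917
gripper_force: 0.0
1.68 [ 0.946  0.138  1.871 -0.     1.132 -0.293] [0.292 0.407 0.235] [0.165 0.986 0.    0.   ] F [ 0.083  0.146 -0.217] g 0.0917 0.0
t: 2.27
eef_pos: [0.4128, 0.2121, 0.2349]
tool_rot: [0.167, 0.986, -0.001, 0.001]
contact_force: [0.2, -0.4, -0.2]
grip_width: 0.092
gripper_force: 0.0
2.27 [ 0.473  0.076  1.941 -0.002  1.124 -0.761] [0.413 0.212 0.235] [ 0.167  0.986 -0.001  0.001] F [ 0.198 -0.393 -0.205] g 0.092 0.0
```

```bash

python3 -m creep '[{"x":0,"y":0.3,"z":-3,"ax":0,"ay":0,"az":0},{"x":0,"y":0,"z":-3,"ax":0,"ay":0,"az":0},{"x":0,"y":0,"z":-2.5,"ax":0,"ay":0,"az":0},{"x":0,"y":0,"z":0,"ax":0,"ay":0,"az":0}]' 1
python3 log.py
python3 -m creep '[{"x":-0.64,"y":-1.9,"z":0,"ax":0,"ay":0,"az":0},{"x":-0.64,"y":-1.9,"z":-0.1,"ax":0,"ay":0,"az":0},{"x":-0.32,"y":-0.95,"z":-0.2,"ax":0,"ay":0,"az":0},{"x":-0.32,"y":-0.95,"z":-0.3,"ax":0,"ay":0,"az":0},{"x":0,"y":0,"z":0,"ax":0,"ay":0,"az":0}]' 1
python3 log.py
```

```text
t: 2.6
eef_pos: [0.4074, 0.2184, 0.1458]
tool_rot: [0.165, 0.986, -0.002, -0.003]
contact_force: [-0.9, 0.3, -0.6]
grip_width: 0.092
gripper_force: 0.0
2.6 [ 0.489  0.19   2.033  0.     0.925 -0.75 ] [0.407 0.218 0.146] [ 0.165  0.986 -0.002 -0.003] F [-0.922  0.262 -0.568] g 0.092 0.0
t: 3.02
eef_pos: [0.3908, 0.1619, 0.144]
tool_rot: [0.166, 0.986, 0.0, 0.0]
contact_force: [0.4, -0.9, -0.5]
grip_width: 0.0918
gripper_force: 0.0
3.02 [ 0.389  0.129  2.115 -0.     0.897 -0.848] [0.391 0.162 0.144] [0.166 0.986 0.    0.   ] F [ 0.368 -0.937 -0.498] g 0.0918 0.0
```

```bash

python3 -m creep '[{"x":-0.32,"y":-0.95,"z":-0.4,"ax":0,"ay":0,"az":0},{"x":-0.32,"y":-0.95,"z":-0.5,"ax":0,"ay":0,"az":0},{"x":-0.32,"y":-0.95,"z":-0.6,"ax":0,"ay":0,"az":0}]' 1
python3 log.py
python3 -m creep '[{"x":-0.42,"y":-1.23,"z":-0.7,"ax":0,"ay":0,"az":0}]' 1
python3 log.py
python3 - <<'E'
from h import *
C={n:snap(n) for n in('scene','top')}
cv2.imwrite('pics/open.png',np.hstack([cv2.resize(C['scene']['color'][80:300,280:480,::-1],None,fx=2,fy=2),cv2.resize(C['top']['color'][180:400,130:320,::-1],None,fx=2,fy=2)]))
E
```

```text
t: 3.27
eef_pos: [0.3819, 0.1339, 0.1286]
tool_rot: [0.165, 0.986, 0.0, 0.001]
contact_force: [2.3, 1.5, 1.7]
grip_width: 0.0921
gripper_force: 1.4
3.27 [ 0.334  0.125  2.165 -0.     0.85  -0.906] [0.382 0.134 0.129] [0.165 0.986 0.    0.001] F [2.259 1.521 1.665] g 0.0921 1.4
t: 3.35
eef_pos: [0.3774, 0.1215, 0.1212]
tool_rot: [0.165, 0.986, 0.0, 0.0]
contact_force: [1.4, 2.1, 0.9]
grip_width: 0.0921
gripper_force: 1.4
3.35 [ 0.308  0.125  2.187  0.     0.828 -0.932] [0.377 0.122 0.121] [0.165 0.986 0.    0.   ] F [1.441 2.097 0.909] g 0.0921 1.4
```

View pics/open.png

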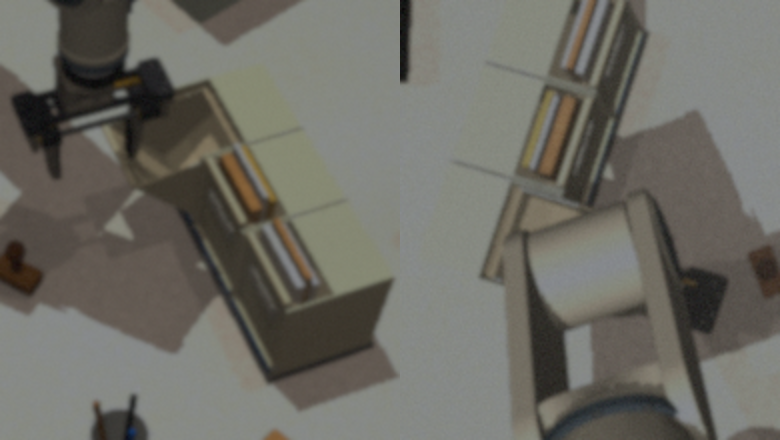

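The bin is wide open, at about 0.73 rad. I'll lift clear and head for the cup while tilting the tool, which also gives data to identify the kinematics.

```bash

python3 -m creep '[{"x":0,"y":0,"z":4,"ax":0,"ay":0,"az":0},{"x":0,"y":0,"z":4,"ax":0,"ay":0,"az":0},{"x":0,"y":0,"z":3,"ax":0,"ay":0,"az":0},{"x":0,"y":-3,"z":1,"ax":0,"ay":-5,"az":0},{"x":0,"y":-3,"z":0,"ax":0,"ay":-5,"az":0},{"x":0,"y":-3,"z":0,"ax":0,"ay":-5,"az":0}]' 1 | head -3
python3 log.py
python3 -m creep '[{"x":0,"y":-3,"z":0,"ax":0,"ay":-6,"az":0},{"x":0,"y":-3,"z":0,"ax":0,"ay":-6,"az":0},{"x":0,"y":-3,"z":0,"ax":0,"ay":-6,"az":0},{"x":0,"y":-3,"z":0,"ax":0,"ay":-6,"az":0}]' 1|head -3
python3 log.py
cat > fit.py <<'E'
from h import *
import json
from scipy.optimize import least_squares
from scipy.spatial.transform import Rotation as R
D=[json.loads(l) for l in open('kin.txt')]
def fk(q,p):
    h,a1,L2,L3,e,d=p
    Rz=lambda a:R.from_euler('z',a);Ry=lambda a:R.from_euler('y',a)
    r=Rz(q[0]);x=np.array([0,0,h])+r.apply([a1,0,0])
    r=r*Ry(q[1]);x=x+r.apply([0,0,L2])
    r=r*Ry(q[2]);x=x+r.apply([e,0,L3])
    r=r*Rz(q[3])*Ry(q[4]);x=x+r.apply([0,0,d]);r=r*Rz(q[5])
    return x,r
def res(p): return np.concatenate([fk(d['joints'],p)[0]-d['eef_pos'] for d in D]+[(p-[.3,0,.4,.4,0,.25])*1e-4])
p=least_squares(res,[.3,0,.4,.4,0,.25]).x
if __name__=='__main__':
    print(p.round(4),np.abs(res(p)[:-6]).max())
    for d in D[-2:]:
        r=fk(d['joints'],p)[1]; print((r.inv()*R.from_quat(d['tool_rot'])).as_rotvec().round(3))
E
python3 fit.py
```

```text
t: 3.95
eef_pos: [0.3777, 0.0312, 0.2425]
tool_rot: [0.163, 0.978, 0.021, 0.131]
3.95 [ 0.106 -0.255  2.244 -0.037  0.887 -1.115] [0.378 0.031 0.243] [0.163 0.978 0.021 0.131] F [ 0.686 -1.617 -0.016] g 0.092 0.0
t: 4.28
eef_pos: [0.3754, -0.0525, 0.239]
tool_rot: [0.156, 0.948, 0.055, 0.273]
4.28 [-0.32  -0.403  2.439  0.336  0.597 -1.795] [ 0.375 -0.053  0.239] [0.156 0.948 0.055 0.273] F [-0.249  1.562 -0.618] g 0.0919 0.0
[ 2.943e-01 -3.000e-04  5.697e-01  4.939e-01  5.790e-02  3.620e-01] 0.0015802493418267186
[-0.    -0.     1.571]
[-0.    -0.     1.571]
```

```bash
cat > ik.py <<'E'
from fit import *
H,A1,L2,L3,E,DD=p
LO=np.array([-2.63,-.92,.06,-1.3,0,-3.02]);HI=np.array([2.63,2.1,2.66,4.44,2.69,3.02])
Lf=np.hypot(L3,E);be=np.arctan2(E,L3)
def ik(x,T):
    """T: tool Rotation; returns joints or None, and margin"""
    W=np.array(x)-T.apply([0,0,DD]);q1=np.arctan2(W[1],W[0]);r=np.hypot(W[0],W[1])-A1;z=W[2]-H
    c=(r*r+z*z-L2**2-Lf**2)/(2*L2*Lf)
    if abs(c)>1:return None
    g=np.arccos(c);q2=np.arctan2(r,z)-np.arctan2(Lf*np.sin(g),L2+Lf*np.cos(g));q3=g-be
    r3=R.from_euler('z',q1)*R.from_euler('y',q2+q3)
    M=(r3.inv()*T*R.from_euler('z',-np.pi/2)).as_matrix()
    q5=np.arccos(np.clip(M[2,2],-1,1));q4=np.arctan2(M[1,2],M[0,2]);q6=np.arctan2(M[2,1],-M[2,0])
    if q4<LO[3]:q4+=2*np.pi
    return np.array([q1,q2,q3,q4,q5,q6])
def marg(q): return -9 if q is None else min((q-LO).min(),(HI-q).min())
def frame(z,y): 
    x=np.cross(y,z);return R.from_matrix(np.column_stack([x,y,z]))
E
cat > plan.py <<'E'
from ik import *
np.set_printoptions(precision=2,suppress=True)
d=D[-1];print(ik(d['eef_pos'],R.from_quat(d['tool_rot'])),d['joints'])
C=np.array([.463,-.194,0]);rad=np.pi/180
X=np.array([.323,.9465,0]);M=np.array([.4135,.2235,0])
out=[]
for ph in range(-180,180,15):
  for pt in range(0,61,10):
    zt=np.array([np.cos(ph*rad)*np.cos(pt*rad),np.sin(ph*rad)*np.cos(pt*rad),-np.sin(pt*rad)])
    for s in(1,-1):
      yt=s*np.array([-np.sin(ph*rad),np.cos(ph*rad),0]);T=frame(zt,yt)
      q=ik(C+[0,0,.045]+.019*zt,T);m=marg(q)
      W=C+[0,0,.045]+(.019-DD)*zt
      if m<.05: continue
      best=[]
      for al in range(11,132,15):
        a=np.array([np.cos(al*rad)*np.cos(.24),np.sin(al*rad)*np.cos(.24),-np.sin(.24)])
        for ps in range(0,360,15):
          # base rot: Z->a with spin
          R1=R.from_rotvec(ps*rad*a)*R.align_vectors([a,np.cross([0,0,1],a)/np.cos(.24)],[[0,0,1],[0,1,0]])[0]
          T2=R1*T; z2=T2.as_matrix()[:,2]
          rim=M+[0,0,.195]-.03*np.array([a[0],a[1],0]);gp=rim-.045*a
          if z2[2]>-.3: continue   # tool from above
          q2=ik(gp+.019*z2,T2);m2=marg(q2)
          if m2>.1: best.append((np.abs(q2[3:]-q[3:]).max(),al,ps,m2,q2,-z2[2]))
      if best:
        best.sort(key=lambda b:b[0]+abs(b[1]-71)*.01)
        b=best[0];out.append((b[0]+abs(b[1]-71)*.01,ph,pt,s,m,q,b))
out.sort(key=lambda o:o[0])
for o in out[:16]: print(o[1:4],round(o[4],2),o[5],'|',o[6][1:3],round(o[6][3],2),o[6][4],round(o[6][5],2))
E
python3 plan.py
```

```text
[-0.31 -0.4   2.44  0.33  0.6  -1.79] [-0.31987319956691335, -0.4034062449906438, 2.438727266933309, 0.3362165637612234, 0.5972543908299021, -1.794922562136204]
(75, 30, -1) 0.87 [-0.89  0.84  1.79  0.79  1.39 -1.15] | (71, 345) 0.59 [0.36 0.82 1.48 0.03 2.1  0.51] 0.3
(90, 30, -1) 1.01 [-0.81  0.88  1.65  0.64  1.52 -1.17] | (71, 330) 0.59 [0.36 0.82 1.48 0.03 2.1  0.51] 0.3
(60, 30, -1) 0.72 [-0.96  0.8   1.94  0.97  1.25 -1.18] | (71, 0) 0.59 [0.36 0.82 1.48 0.03 2.1  0.51] 0.3
(60, 40, -1) 0.68 [-0.9   0.69  1.98  0.92  1.11 -1.08] | (71, 345) 0.65 [ 0.48  0.77  1.51 -0.14  2.04  0.62] 0.37
(75, 40, -1) 0.82 [-0.85  0.74  1.84  0.74  1.25 -1.09] | (71, 330) 0.65 [ 0.48  0.77  1.51 -0.14  2.04  0.62] 0.37
(105, 30, -1) 1.05 [-0.73  0.93  1.53  0.5   1.64 -1.22] | (71, 315) 0.59 [0.36 0.82 1.48 0.03 2.1  0.51] 0.3
(45, 50, -1) 0.53 [-0.85  0.56  2.13  1.04  0.84 -0.94] | (71, 345) 0.69 [ 0.6   0.76  1.56 -0.3   2.    0.79] 0.36
(90, 20, -1) 1.03 [-0.84  0.99  1.58  0.68  1.66 -1.2 ] | (71, 330) 0.65 [0.29 0.77 1.51 0.12 2.04 0.53] 0.38
(60, 50, -1) 0.65 [-0.83  0.6   2.01  0.84  0.97 -0.95] | (71, 330) 0.69 [ 0.6   0.76  1.56 -0.3   2.    0.79] 0.36
(75, 20, -1) 0.93 [-0.93  0.94  1.73  0.83  1.53 -1.21] | (71, 345) 0.65 [0.29 0.77 1.51 0.12 2.04 0.53] 0.38
(90, 40, -1) 0.94 [-0.78  0.79  1.72  0.59  1.37 -1.12] | (71, 315) 0.65 [ 0.48  0.77  1.51 -0.14  2.04  0.62] 0.37
(45, 40, -1) 0.54 [-0.94  0.65  2.12  1.15  0.98 -1.13] | (71, 0) 0.65 [ 0.48  0.77  1.51 -0.14  2.04  0.62] 0.37
(105, 20, -1) 0.9 [-0.75  1.03  1.45  0.54  1.79 -1.23] | (71, 315) 0.65 [0.29 0.77 1.51 0.12 2.04 0.53] 0.38
(90, 10, -1) 0.89 [-0.85  1.09  1.52  0.73  1.8  -1.22] | (71, 330) 0.73 [0.21 0.72 1.55 0.22 1.96 0.54] 0.44
(45, 30, -1) 0.57 [-1.01  0.76  2.09  1.2   1.13 -1.26] | (71, 15) 0.59 [0.36 0.82 1.48 0.03 2.1  0.51] 0.3
(105, 0, -1) 0.63 [-0.76  1.22  1.33  0.63  2.06 -1.24] | (71, 315) 0.81 [0.14 0.67 1.61 0.31 1.88 0.54] 0.49
```

```bash
sed -i 's/z2\[2\]>-.3/z2[2]>-.8/; s/range(0,61,10)/range(10,51,10)/; s/b\[0\]+abs(b\[1\]-71)\*.01/b[0]+abs(b[1]-71)*.02/g' plan.py; sed -i "s/-z2\[2\]))/z2))/; s/round(o\[6\]\[5\],2)/o[6][5]/" plan.py; python3 plan.py
```

```text
[-0.31 -0.4   2.44  0.33  0.6  -1.79] [-0.31987319956691335, -0.4034062449906438, 2.438727266933309, 0.3362165637612234, 0.5972543908299021, -1.794922562136204]
(90, 10, -1) 0.89 [-0.85  1.09  1.52  0.73  1.8  -1.22] | (71, 285) 0.86 [ 0.46  0.35  1.8  -0.1   1.47  0.83] [-0.37 -0.29 -0.88]
(105, 10, -1) 0.76 [-0.76  1.13  1.39  0.58  1.93 -1.24] | (71, 270) 0.86 [ 0.46  0.35  1.8  -0.1   1.47  0.83] [-0.37 -0.29 -0.88]
(75, 10, -1) 0.99 [-0.95  1.05  1.67  0.87  1.67 -1.25] | (71, 300) 0.86 [ 0.46  0.35  1.8  -0.1   1.47  0.83] [-0.37 -0.29 -0.88]
(90, 20, -1) 1.03 [-0.84  0.99  1.58  0.68  1.66 -1.2 ] | (71, 285) 0.91 [ 0.52  0.44  1.75 -0.18  1.58  0.89] [-0.41 -0.44 -0.8 ]
(75, 20, -1) 0.93 [-0.93  0.94  1.73  0.83  1.53 -1.21] | (71, 300) 0.91 [ 0.52  0.44  1.75 -0.18  1.58  0.89] [-0.41 -0.44 -0.8 ]
(120, 10, -1) 0.65 [-0.66  1.16  1.28  0.44  2.04 -1.29] | (71, 255) 0.86 [ 0.46  0.35  1.8  -0.1   1.47  0.83] [-0.37 -0.29 -0.88]
(105, 20, -1) 0.9 [-0.75  1.03  1.45  0.54  1.79 -1.23] | (71, 270) 0.91 [ 0.52  0.44  1.75 -0.18  1.58  0.89] [-0.41 -0.44 -0.8 ]
(60, 10, -1) 0.82 [-
[... 462 characters left out ...]
1.8  -0.1   1.47  0.83] [-0.37 -0.29 -0.88]
(45, 20, -1) 0.6 [-1.06  0.88  2.06  1.23  1.28 -1.36] | (71, 330) 0.91 [ 0.52  0.44  1.75 -0.18  1.58  0.89] [-0.41 -0.44 -0.8 ]
(45, 10, -1) 0.65 [-1.09  1.    2.01  1.24  1.44 -1.44] | (71, 330) 0.86 [ 0.46  0.35  1.8  -0.1   1.47  0.83] [-0.37 -0.29 -0.88]
(135, 20, -1) 0.71 [-0.55  1.09  1.27  0.24  1.98 -1.39] | (71, 240) 0.91 [ 0.52  0.44  1.75 -0.18  1.58  0.89] [-0.41 -0.44 -0.8 ]
(150, 10, -1) 0.52 [-0.45  1.21  1.15  0.09  2.17 -1.51] | (71, 225) 0.86 [ 0.46  0.35  1.8  -0.1   1.47  0.83] [-0.37 -0.29 -0.88]
(150, 20, -1) 0.67 [-0.45  1.11  1.24  0.08  2.02 -1.51] | (71, 225) 0.91 [ 0.52  0.44  1.75 -0.18  1.58  0.89] [-0.41 -0.44 -0.8 ]
```

```bash
cat >> ik.py <<'E'
def go(xt,Tt,n=None,x0=None,T0=None,verbose=True):
    """increments (cm,deg) per row from current pose to target, n rows; checks joints"""
    if x0 is None:
        o=bot.observe();x0=o['eef_pos'];T0=R.from_quat(o['tool_rot'])
    w=(Tt*T0.inv()).as_rotvec();dx=np.array(xt)-x0
    lim=np.array([1.55,1.55,1.95,2.2,2.2,2.2])/12
    qs=lambda n:[ik(x0+dx*k/n,R.from_rotvec(w*k/n)*T0) for k in range(n+1)]
    if n is None:
        n=max(int(np.ceil(np.abs(dx).max()/.041)),int(np.ceil(np.abs(np.degrees(w)).max()/7.1)),int(np.ceil(np.linalg.norm(dx)/.0415)),int(np.ceil(np.degrees(np.linalg.norm(w))/7.1)),1)
        while n<100:
            Q=qs(n)
            if any(q is None for q in Q) or np.all(np.abs(np.diff(Q,axis=0))<lim):break
            n+=1
    Q=qs(n);mm=min(marg(q) for q in Q)
    print('rows',n,'marg %.2f'%mm,'zmin',(np.array([x0[2],xt[2]])).round(3),'dx cm',(dx*100/n).round(3),'dw deg',(np.degrees(w)/n).round(3),'end',None if Q[-1] is None else Q[-1].round(2))
    return np.array(xt),Tt
E
cat > geo.py <<'E'
from ik import *
rad=np.pi/180
def graspT(ph,pt,s=-1):
    zt=np.array([np.cos(ph*rad)*np.cos(pt*rad),np.sin(ph*rad)*np.cos(pt*rad),-np.sin(pt*rad)])
    return zt,frame(zt,s*np.array([-np.sin(ph*rad),np.cos(ph*rad),0]))
E
python3 - <<'E'
from geo import *
np.set_printoptions(precision=4,suppress=True)
C={n:snap(n) for n in('scene','top')}
for t,z in(('cup',0),('cup_rim',.09)):
    U={n:spot_point(t,n) for n in C}
    for n in C:
        for r in U[n]: 
            q=atz(C[n],r['uv'],z)
            if abs(q[0]-.46)<.04 and abs(q[1]+.19)<.04: print(t,n,r['confidence'],q); break
c0=np.array([.461,-.194,0])
zt,T=graspT(90,20)
g=c0+[0,0,.045]+.019*zt
a,Ta=go(g-.14*zt+[0,0,.06],T)
b,_=go(g-.13*zt,T,x0=a,T0=T)
go(g,T,x0=b,T0=T)
E
```

```text
cup scene 0.97 [ 0.4683 -0.2015  0.    ]
cup top 0.81 [ 0.4647 -0.1914  0.    ]
cup_rim scene 0.71 [ 0.4576 -0.1967  0.09  ]
cup_rim top 0.71 [ 0.4646 -0.1896  0.09  ]
rows 16 marg 0.23 zmin [0.24  0.146] dx cm [ 0.524 -1.605 -0.583] dw deg [ 4.847  4.322 -2.769] end [-0.95  0.93  1.35  0.62  1.94 -1.08]
rows 2 marg 0.75 zmin [0.146 0.083] dx cm [ 0.     0.47  -3.171] dw deg [0. 0. 0.] end [-0.95  1.01  1.35  0.61  1.87 -1.13]
rows 4 marg 0.82 zmin [0.083 0.039] dx cm [ 0.     3.054 -1.112] dw deg [0. 0. 0.] end [-0.84  0.98  1.59  0.68  1.66 -1.2 ]
```

```bash

python3 -m creep '[{"x":0.52,"y":-1.6,"z":-0.58,"ax":4.85,"ay":4.32,"az":-2.77},{"x":0.52,"y":-1.6,"z":-0.58,"ax":4.85,"ay":4.32,"az":-2.77},{"x":0.52,"y":-1.6,"z":-0.58,"ax":4.85,"ay":4.32,"az":-2.77},{"x":0.52,"y":-1.6,"z":-0.58,"ax":4.85,"ay":4.32,"az":-2.77},{"x":0.52,"y":-1.6,"z":-0.58,"ax":4.85,"ay":4.32,"az":-2.77},{"x":0.52,"y":-1.6,"z":-0.58,"ax":4.85,"ay":4.32,"az":-2.77},{"x":0.52,"y":-1.6,"z":-0.58,"ax":4.85,"ay":4.32,"az":-2.77},{"x":0.52,"y":-1.6,"z":-0.58,"ax":4.85,"ay":4.32,"az":-2.77}]' 1 >/dev/null
python3 -m creep '[{"x":0.52,"y":-1.6,"z":-0.58,"ax":4.85,"ay":4.32,"az":-2.77},{"x":0.52,"y":-1.6,"z":-0.58,"ax":4.85,"ay":4.32,"az":-2.77},{"x":0.52,"y":-1.6,"z":-0.58,"ax":4.85,"ay":4.32,"az":-2.77},{"x":0.52,"y":-1.6,"z":-0.58,"ax":4.85,"ay":4.32,"az":-2.77},{"x":0.52,"y":-1.6,"z":-0.58,"ax":4.85,"ay":4.32,"az":-2.77},{"x":0.52,"y":-1.6,"z":-0.58,"ax":4.85,"ay":4.32,"az":-2.77},{"x":0.52,"y":-1.6,"z":-0.58,"ax":4.85,"ay":4.32,"az":-2.77},{"x":0.52,"y":-1.6,"z":-0.58,"ax":4.85,"ay":4.32,"az":-2.77}]' 1 >/dev/null
python3 log.py
python3 fit.py
python3 - <<'E'
from geo import *
np.set_printoptions(precision=4,suppress=True)
C={n:snap(n) for n in('scene','top','wrist')}
cv2.imwrite('pics/w1.png',C['wrist']['color'][:,:,::-1])
for t,z in(('cup',0),('cup_rim',.09)):
    for n in C:
        for r in spot_point(t,n)[:2]: print(t,n,round(r['confidence'],2),r['uv'],atz(C[n],r['uv'],z))
c0=np.array([.463,-.195,0])
zt,T=graspT(90,20)
g=c0+[0,0,.045]+.019*zt
b,_=go(g-.13*zt,T)
go(g,T,x0=b,T0=T)
E
```

```text
5.92 [-0.949  0.932  1.345  0.622  1.943 -1.071] [ 0.461 -0.307  0.145] [ 0.58   0.578  0.403 -0.409] F [ 0.742 -0.176 -0.617] g 0.0917 0.0
[ 0.2934 -0.0008  0.5699  0.4943  0.0576  0.3614] 0.0015842514374339242
[-0.    -0.     1.571]
[-0.    -0.     1.571]
cup scene 0.67 [248.0, 280.5] [ 0.4754 -0.2031  0.    ]
cup top 0.58 [382.5, 284.3] [ 0.469  -0.1962  0.    ]
cup top 0.29 [380.6, 285.6] [ 0.4658 -0.1911  0.    ]
cup wrist 0.95 [315.9, 329.1] [ 0.4603 -0.1966  0.    ]
cup_rim scene 0.61 [240.0, 256.9] [ 0.4569 -0.202   0.09  ]
cup_rim top 0.66 [384.8, 284.1] [ 0.4595 -0.1912  0.09  ]
cup_rim top 0.36 [312.3, 312.8] [ 0.3956 -0.0145  0.09  ]
cup_rim wrist 0.63 [312.3, 242.9] [ 0.4584 -0.1969  0.09  ]
rows 2 marg 0.75 zmin [0.148 0.083] dx cm [ 0.12   0.377 -3.271] dw deg [ 0.127  0.06  -0.044] end [-0.94  1.01  1.35  0.61  1.87 -1.12]
rows 4 marg 0.82 zmin [0.083 0.039] dx cm [ 0.     3.054 -1.112] dw deg [0. 0. 0.] end [-0.84  0.98  1.58  0.68  1.66 -1.2 ]
```

View pics/w1.png

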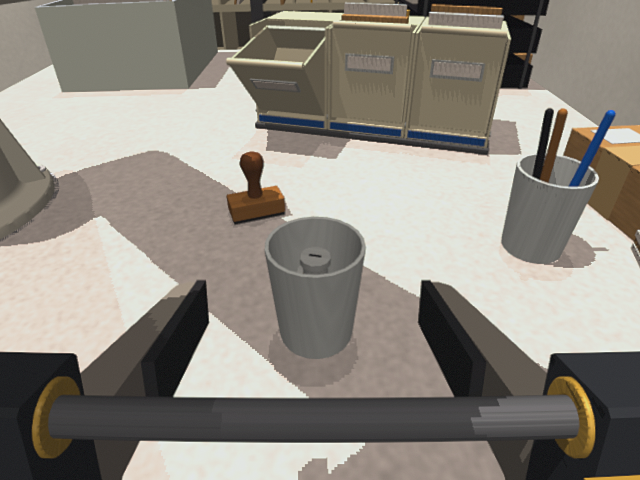

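The wrist view shows the cup at (315,285), centred between the fingers, and bin A tipped open at the upper left. I'll grasp it now.

```bash

python3 -m creep '[{"x":0,"y":0.2,"z":-3.25,"ax":0,"ay":0,"az":0},{"x":0,"y":0.2,"z":-3.25,"ax":0,"ay":0,"az":0},{"x":0,"y":3.0,"z":-1.11,"ax":0,"ay":0,"az":0},{"x":0,"y":3.0,"z":-1.11,"ax":0,"ay":0,"az":0},{"x":0,"y":3.0,"z":-1.11,"ax":0,"ay":0,"az":0},{"x":0,"y":2.7,"z":-1.0,"ax":0,"ay":0,"az":0},{"x":0,"y":0,"z":0,"ax":0,"ay":0,"az":0}]' 1 >/dev/null
python3 log.py
python3 -m creep '[{"x":0,"y":0,"z":0,"ax":0,"ay":0,"az":0},{"x":0,"y":0,"z":0,"ax":0,"ay":0,"az":0},{"x":0,"y":0,"z":0,"ax":0,"ay":0,"az":0},{"x":0,"y":0,"z":0,"ax":0,"ay":0,"az":0},{"x":0,"y":0,"z":0,"ax":0,"ay":0,"az":0},{"x":0,"y":0,"z":0,"ax":0,"ay":0,"az":0}]' 0 >/dev/null
python3 log.py
python3 -m creep '[{"x":0,"y":0,"z":1.5,"ax":0,"ay":0,"az":0},{"x":0,"y":0,"z":3,"ax":0,"ay":0,"az":0},{"x":0,"y":0,"z":3,"ax":0,"ay":0,"az":0},{"x":0,"y":0,"z":0,"ax":0,"ay":0,"az":0}]' 0 >/dev/null
python3 log.py
cat > p2.py <<'E'
from geo import *
np.set_printoptions(precision=2,suppress=True)
o=bot.observe();x0=np.array(o['eef_pos']);T0=R.from_quat(o['tool_rot']);zt=T0.as_matrix()[:,2]
GR=.045   # grasp point to rim along the cup axis
up=T0.inv().apply([0,0,1])  # cup axis in tool
X=np.array([.323,.9465,0]);M=np.array([.4135,.2235,0])
for al in (56,71,86):
  for dep in (0,.24):
    a=np.array([np.cos(al*rad)*np.cos(dep),np.sin(al*rad)*np.cos(dep),-np.sin(dep)])
    t=np.cross([0,0,1],a);t/=np.linalg.norm(t)
    for yw in (-45,-60,-75,-90):
      R0=R.from_euler('z',yw,degrees=True)
      T1=R0*T0
      T2=R.from_rotvec(t*(np.pi/2+dep))*T1
      rim=M+[0,0,.195]-.03*a*[1,1,0]
      gp=rim-GR*a;z2=T2.as_matrix()[:,2];q2=ik(gp+.019*z2,T2)
      # upright pre-pose in front of bin
      z1=T1.as_matrix()[:,2];g1=gp-.06*X;g1[2]=.21
      q1=ik(g1+.019*z1,T1)
      print(al,dep,yw,'pour',round(marg(q2),2),q2,z2,'pre',round(marg(q1),2),q1)
E
python3 p2.py
```

```text
6.95 [-0.848  0.986  1.58   0.671  1.67  -1.2  ] [ 0.459 -0.181  0.039] [ 0.579  0.58   0.405 -0.407] F [ 0.304 -0.192  0.606] g 0.0918 0.0
7.45 [-0.854  0.987  1.571  0.671  1.674 -1.199] [ 0.46  -0.187  0.039] [ 0.58   0.579  0.406 -0.404] F [ 0.03  -3.237  4.795] g 0.0662 29.8
7.78 [-0.853  0.864  1.596  0.68   1.748 -1.14 ] [ 0.461 -0.188  0.118] [ 0.579  0.581  0.406 -0.403] F [ 1.037 -0.524 -0.031] g 0.0661 30.0
56 0 -45 pour 0.67 [ 0.65  0.22  1.99 -0.3   1.24  1.42] [-0.04 -0.39 -0.92] pre -0.06 [-0.78  0.37  2.72  1.56  1.22 -1.51]
56 0 -60 pour 0.61 [ 0.81  0.23  2.05 -0.52  1.22  1.75] [ 0.15 -0.52 -0.84] pre -0.24 [-0.65  0.51  2.9   2.05  1.33 -1.83]
56 0 -75 pour 0.56 [ 0.96  0.3   2.1  -0.71  1.28  2.08] [ 0.32 -0.63 -0.71] pre -9 None
56 0 -90 pour 0.45 [ 1.08  0.42  2.12 -0.85  1.38  2.39] [ 0.45 -0.72 -0.52] pre -0.19 [ 1.29  0.44  2.85  4.38  1.26 -1.42]
56 0.24 -45 pour 0.8 [ 0.69  0.35  1.86 -0.34  1.46  1.42] [-0.16 -0.56 -0.81] pre -0.06 [-0.76  0.37  2.72  1.57  1.22 -1.51]
56 0.24 -60 pour 0.73 [ 0.83  0.36  1.93 -0.51  1.44  1.67] [ 0.04 -0.68 -0.74] pre -0.
[... 1524 characters left out ...]
2.81] [ 0.86 -0.41 -0.3 ] pre -0.27 [ 0.12  0.6   2.93  3.01  1.6  -1.63]
86 0 -90 pour -0.37 [ 1.25  0.76  2.44  4.81  1.5  -3.11] [ 0.91 -0.41 -0.06] pre -0.18 [ 0.94  0.43  2.84  4.05  1.3  -1.46]
86 0.24 -45 pour 0.29 [ 1.02  0.26  2.24 -1.01  1.17  1.81] [ 0.58 -0.55 -0.6 ] pre 0.01 [-0.69  0.36  2.65  1.62  1.21 -1.44]
86 0.24 -60 pour 0.07 [ 1.13  0.37  2.34 -1.23  1.24  2.21] [ 0.75 -0.51 -0.43] pre -0.15 [-0.54  0.4   2.81  2.1   1.25 -1.64]
86 0.24 -75 pour -0.46 [1.22 0.56 2.4  4.9  1.39 2.62] [ 0.86 -0.47 -0.21] pre -0.27 [ 0.15  0.59  2.93  3.04  1.6  -1.62]
86 0.24 -90 pour -0.38 [1.25 0.81 2.42 4.82 1.58 2.98] [ 0.91 -0.42  0.02] pre -0.18 [ 0.95  0.43  2.84  4.06  1.29 -1.47]
```

```bash
cat > p3.py <<'E'
from geo import *
np.set_printoptions(precision=2,suppress=True)
o=bot.observe();x0=np.array(o['eef_pos']);T0=R.from_quat(o['tool_rot'])
GR=.045
X=np.array([.323,.9465,0]);M=np.array([.4135,.2235,0])
def low(gp,T): return min((gp+T.apply([sx*.0375,sy*.0945,-d]))[2] for sx in(1,-1) for sy in(1,-1) for d in (.069,.17))
def pour(al,dep,yw,back=.03,zr=.195):
    a=np.array([np.cos(al*rad)*np.cos(dep),np.sin(al*rad)*np.cos(dep),-np.sin(dep)])
    t=np.cross([0,0,1],a);t/=np.linalg.norm(t)
    T1=R.from_euler('z',yw,degrees=True)*T0
    T2=R.from_rotvec(t*(np.pi/2+dep))*T1
    rim=M+[0,0,zr]-back*a*[1,1,0];gp=rim-GR*a
    return gp,gp+.019*T2.as_matrix()[:,2],T2,T1
if __name__=='__main__':
  for al in (41,56,71):
    for yw in (45,30,15,0,-15,-30,-45):
      dep=.24
      gp,xp,T2,T1=pour(al,dep,yw);q2=ik(xp,T2)
      g1=gp-.08*X;g1[2]=.21;q1=ik(g1+.019*T1.as_matrix()[:,2],T1)
      print(al,yw,'pour',round(marg(q2),2),q2,T2.as_matrix()[:,2],'low',round(low(gp,T2),3),'pre',round(marg(q1),2),q1)
E
python3 p3.py
```

```text
41 45 pour 0.56 [0.01 0.96 1.68 0.64 2.13 0.49] [-0.86  0.5   0.14] low 0.082 pre 0.77 [-0.22  0.61  1.89  0.54  1.77 -1.25]
41 30 pour 0.67 [0.03 0.84 1.68 0.56 2.02 0.6 ] [-0.89  0.45 -0.09] low 0.111 pre 0.66 [-0.35  0.56  2.    0.65  1.67 -1.22]
41 15 pour 0.78 [0.08 0.72 1.69 0.46 1.91 0.72] [-0.88  0.35 -0.32] low 0.131 pre 0.53 [-0.47  0.51  2.13  0.77  1.57 -1.21]
41 0 pour 0.89 [0.16 0.61 1.71 0.36 1.8  0.85] [-0.83  0.22 -0.52] low 0.156 pre 0.39 [-0.59  0.46  2.27  0.9   1.46 -1.23]
41 -15 pour 0.93 [0.25 0.51 1.73 0.24 1.7  1.  ] [-0.74  0.05 -0.67] low 0.182 pre 0.25 [-0.7   0.41  2.41  1.05  1.36 -1.28]
41 -30 pour 0.9 [0.37 0.44 1.76 0.1  1.61 1.17] [-0.61 -0.13 -0.78] low 0.209 pre 0.09 [-0.8   0.37  2.57  1.23  1.28 -1.38]
41 -45 pour 0.87 [ 0.5   0.39  1.79 -0.06  1.56  1.37] [-0.46 -0.32 -0.83] low 0.235 pre -0.08 [-0.88  0.37  2.74  1.47  1.22 -1.54]
56 45 pour 0.56 [0.13 0.89 1.56 0.4  2.13 0.54] [-0.98  0.2  -0.09] low 0.111 pre 0.8 [-0.24  0.63  1.86  0.52  1.79 -1.24]
56 30 pour 0.68 [0.18 0.77 1.58 0.31 2.01 0.63] [-0.94  0.11 -0.32] low 0.131 pre 0.7 [-0.36 
[... 882 characters left out ...]
 0.74 [-0.36  0.6   1.92  0.64  1.71 -1.2 ]
71 15 pour 0.92 [ 0.41  0.57  1.63 -0.04  1.77  0.7 ] [-0.66 -0.32 -0.67] low 0.182 pre 0.61 [-0.48  0.55  2.05  0.77  1.6  -1.18]
71 0 pour 0.94 [ 0.5   0.46  1.72 -0.15  1.62  0.85] [-0.46 -0.42 -0.78] low 0.209 pre 0.47 [-0.59  0.49  2.19  0.9   1.49 -1.19]
71 -15 pour 0.84 [ 0.61  0.37  1.82 -0.28  1.49  1.03] [-0.24 -0.51 -0.83] low 0.235 pre 0.32 [-0.69  0.43  2.34  1.05  1.39 -1.24]
71 -30 pour 0.74 [ 0.73  0.32  1.92 -0.45  1.38  1.27] [-0.01 -0.58 -0.81] low 0.223 pre 0.16 [-0.78  0.39  2.5   1.24  1.29 -1.32]
71 -45 pour 0.64 [ 0.87  0.3   2.02 -0.64  1.32  1.55] [ 0.22 -0.64 -0.74] low 0.197 pre -0.0 [-0.83  0.36  2.66  1.49  1.22 -1.45]
```

```bash
cat > p4.py <<'E'
from p3 import *
def st(tilt,back,zr,al=71):
    gp,xp,T2,T1=pour(al,(tilt-90)*rad,0,back,zr); return xp,T2
np.set_printoptions(precision=3,suppress=True)
xa,Ta=st(52,.03,.245); xb,Tb=st(78,.03,.215); xc,Tc=st(104,.03,.193)
# pre: upright, rim 0.14 in front of M, rim z .26
xpre=M-.14*X+[0,0,.26-.045]+.019*T0.as_matrix()[:,2]
xm=x0+[0,0,.08]
go(xm,T0); go(xpre,T0,x0=xm,T0=T0)
go(xa,Ta,x0=xpre,T0=T0); go(xb,Tb,x0=xa,T0=Ta); go(xc,Tc,x0=xb,T0=Tb)
E
python3 p4.py
```

```text
rows 2 marg 0.86 zmin [0.118 0.198] dx cm [0. 0. 4.] dw deg [0. 0. 0.] end [-0.85  0.75  1.6   0.7   1.83 -1.07]
rows 8 marg 0.47 zmin [0.198 0.208] dx cm [-1.16   3.706  0.131] dw deg [0. 0. 0.] end [-0.56  0.48  2.19  0.93  1.49 -1.18]
rows 8 marg 0.47 zmin [0.208 0.2  ] dx cm [ 0.277  0.82  -0.106] dw deg [-6.146  2.116  0.   ] end [0.1  0.16 2.01 0.42 1.18 0.06]
rows 4 marg 0.65 zmin [0.2   0.188] dx cm [-0.182 -0.529 -0.304] dw deg [-6.146  2.116 -0.   ] end [0.33 0.26 1.88 0.06 1.34 0.53]
rows 4 marg 0.78 zmin [0.188 0.189] dx cm [-0.057 -0.164  0.033] dw deg [-6.146  2.116  0.   ] end [ 0.5   0.47  1.72 -0.15  1.62  0.85]
```

```bash

python3 -m creep '[{"x":0,"y":0,"z":2,"ax":0,"ay":0,"az":0},{"x":0,"y":0,"z":3,"ax":0,"ay":0,"az":0},{"x":0,"y":1,"z":3,"ax":0,"ay":0,"az":0},{"x":-0.8,"y":2.5,"z":0.1,"ax":0,"ay":0,"az":0},{"x":-0.8,"y":2.5,"z":0.1,"ax":0,"ay":0,"az":0},{"x":-0.8,"y":2.5,"z":0.1,"ax":0,"ay":0,"az":0},{"x":-0.8,"y":2.5,"z":0.1,"ax":0,"ay":0,"az":0},{"x":-0.8,"y":2.5,"z":0.1,"ax":0,"ay":0,"az":0}]' 0 >/dev/null
python3 -m creep '[{"x":-0.8,"y":2.5,"z":0.1,"ax":0,"ay":0,"az":0},{"x":-0.8,"y":2.5,"z":0.1,"ax":0,"ay":0,"az":0},{"x":-0.8,"y":2.5,"z":0.1,"ax":0,"ay":0,"az":0},{"x":-0.8,"y":2.5,"z":0.1,"ax":0,"ay":0,"az":0},{"x":-0.8,"y":2.5,"z":0.1,"ax":0,"ay":0,"az":0},{"x":-0.8,"y":2.5,"z":0.1,"ax":0,"ay":0,"az":0},{"x":-0.5,"y":1.1,"z":0,"ax":0,"ay":0,"az":0},{"x":0,"y":0,"z":0,"ax":0,"ay":0,"az":0}]' 0 >/dev/null
python3 log.py
cat > p5.py <<'E'
from p3 import *
import p3, json
d=[json.loads(l) for l in open('kin.txt')]
def near():
    o=bot.observe();return np.array(o['eef_pos']),R.from_quat(o['tool_rot'])
E
python3 - <<'E'
from p3 import *
def st(tilt,back,zr,al=71):
    gp,xp,T2,T1=pour(al,(tilt-90)*rad,0,back,zr); return xp,T2
np.set_printoptions(precision=3,suppress=True)
xa,Ta=st(52,.03,.245); xb,Tb=st(78,.03,.215); xc,Tc=st(104,.03,.193)
go(xa,Ta); go(xb,Tb,x0=xa,T0=Ta); go(xc,Tc,x0=xb,T0=Tb)
E
```

```text
9.12 [-0.557  0.483  2.2    0.926  1.483 -1.184] [0.365 0.111 0.204] [ 0.579  0.58   0.405 -0.406] F [-0.693 -0.257 -4.064] g 0.0662 30.0
rows 8 marg 0.46 zmin [0.204 0.2  ] dx cm [ 0.318  0.789 -0.055] dw deg [-6.146  2.116 -0.   ] end [0.09 0.16 2.01 0.42 1.18 0.06]
rows 4 marg 0.65 zmin [0.2   0.188] dx cm [-0.182 -0.529 -0.305] dw deg [-6.146  2.116  0.   ] end [0.32 0.27 1.88 0.07 1.34 0.53]
rows 4 marg 0.78 zmin [0.188 0.189] dx cm [-0.057 -0.164  0.033] dw deg [-6.146  2.116 -0.   ] end [ 0.5   0.47  1.72 -0.14  1.62  0.85]
```

```bash

python3 -m creep '[{"x":0.32,"y":0.79,"z":0.3,"ax":-6.15,"ay":2.12,"az":0},{"x":0.32,"y":0.79,"z":0.3,"ax":-6.15,"ay":2.12,"az":0},{"x":0.32,"y":0.79,"z":0.1,"ax":-6.15,"ay":2.12,"az":0},{"x":0.32,"y":0.79,"z":0,"ax":-6.15,"ay":2.12,"az":0},{"x":0.32,"y":0.79,"z":-0.2,"ax":-6.15,"ay":2.12,"az":0},{"x":0.32,"y":0.79,"z":-0.3,"ax":-6.15,"ay":2.12,"az":0},{"x":0.32,"y":0.79,"z":-0.3,"ax":-6.15,"ay":2.12,"az":0},{"x":0.32,"y":0.79,"z":-0.3,"ax":-6.15,"ay":2.12,"az":0}]' 0 >/dev/null
python3 log.py
python3 - <<'E'
from h import *
C={n:snap(n) for n in('scene','wrist')}
cv2.imwrite('pics/tilt.png',np.hstack([cv2.resize(C['scene']['color'][80:300,280:480,::-1],(436,480)),cv2.resize(C['wrist']['color'][:,:,::-1],(364,480))]))
E
```

```text
9.78 [0.093 0.159 2.006 0.413 1.184 0.065] [0.394 0.172 0.201] [ 0.748  0.631  0.041 -0.203] F [-0.322  0.075 -5.149] g 0.0662 30.0
```

View pics/tilt.png

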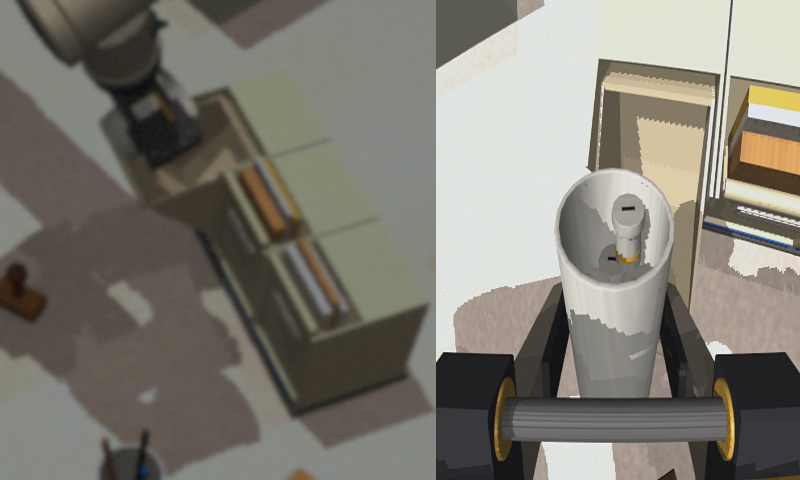

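```bash
python3 - <<'E'
from h import *
c=snap('wrist')
P=row(.441,.304,1.242)
for x in(-.012,-.006,0): print(x,proj(c,P(x,.06,.15)),proj(c,P(x,-.06,.15)))
o=bot.observe()
from scipy.spatial.transform import Rotation as R
T=R.from_quat(o['tool_rot']);gp=o['eef_pos']-.019*T.as_matrix()[:,2]
a=R.from_rotvec(np.radians(52)*np.array([-.9455,.3256,0])).apply([0,0,1])
rim=gp+.045*a;print('rim',rim,proj(c,rim),'bin-frame along row',(rim-P(0,0,0))@[-.9465,.3228,0],'x',(rim-P(0,0,0))@[.3228,.9465,0])
print(spot_point('cup_rim','wrist')[:1],spot_point('bin_a_mouth','wrist')[:2])
E
```

```text
-0.012 [279.6  54.1] [502.9  75.3]
-0.006 [281.7  43.9] [505.   63.7]
0 [283.9  33.8] [507.1  52.3]
rim [0.40872741 0.20087945 0.24600855] [312.1 231.7] bin-frame along row -0.0027413040851106698 x -0.10802119536997398
[{'uv': [312.9, 215.5], 'confidence': 0.64}] []
```

```bash

python3 -m creep '[{"x":-0.18,"y":-0.53,"z":-0.3,"ax":-6.15,"ay":2.12,"az":0},{"x":-0.18,"y":-0.53,"z":-0.3,"ax":-6.15,"ay":2.12,"az":0},{"x":-0.18,"y":-0.53,"z":-0.3,"ax":-6.15,"ay":2.12,"az":0},{"x":-0.18,"y":-0.53,"z":-0.3,"ax":-6.15,"ay":2.12,"az":0},{"x":0,"y":0,"z":0,"ax":0,"ay":0,"az":0},{"x":0,"y":0,"z":0,"ax":0,"ay":0,"az":0}]' 0 >/dev/null
python3 log.py
python3 -m creep '[{"x":-0.06,"y":-0.16,"z":0,"ax":-6.15,"ay":2.12,"az":0},{"x":-0.06,"y":-0.16,"z":0,"ax":-6.15,"ay":2.12,"az":0},{"x":-0.06,"y":-0.16,"z":0,"ax":-6.15,"ay":2.12,"az":0},{"x":-0.06,"y":-0.16,"z":0,"ax":-6.15,"ay":2.12,"az":0},{"x":0,"y":0,"z":0,"ax":0,"ay":0,"az":0},{"x":0,"y":0,"z":0,"ax":0,"ay":0,"az":0},{"x":0,"y":0,"z":0,"ax":0,"ay":0,"az":0},{"x":0,"y":0,"z":0,"ax":0,"ay":0,"az":0}]' 0 >/dev/null
python3 log.py
python3 -m creep '[{"x":0,"y":0,"z":0.6,"ax":3,"ay":-1.03,"az":0},{"x":0,"y":0,"z":-0.6,"ax":-5,"ay":1.7,"az":0},{"x":0,"y":0,"z":0.6,"ax":3,"ay":-1.03,"az":0},{"x":0,"y":0,"z":-0.6,"ax":-3,"ay":1.03,"az":0},{"x":0,"y":0,"z":0.6,"ax":3,"ay":-1.03,"az":0},{"x":0,"y":0,"z":-0.6,"ax":-3,"ay":1.03,"az":0},{"x":0,"y":0,"z":0,"ax":0,"ay":0,"az":0},{"x":0,"y":0,"z":0,"ax":0,"ay":0,"az":0}]' 0 >/dev/null
python3 log.py
python3 - <<'E'
from h import *
C={n:snap(n) for n in('scene','wrist')}
cv2.imwrite('pics/pour.png',np.hstack([cv2.resize(C['scene']['color'][80:300,280:480,::-1],(436,480)),cv2.resize(C['wrist']['color'][:,:,::-1],(364,480))]))
E
```

```text
10.53 [0.314 0.267 1.876 0.067 1.343 0.525] [0.385 0.151 0.187] [ 0.774  0.609 -0.149 -0.09 ] F [-0.236 -0.523 -4.178] g 0.0659 29.9
11.2 [ 0.487  0.464  1.721 -0.149  1.618  0.846] [0.383 0.144 0.189] [ 0.763  0.554 -0.33   0.032] F [ 0.382 -1.    -1.655] g 0.066 29.9
11.87 [ 0.5    0.484  1.708 -0.162  1.642  0.867] [0.383 0.145 0.189] [ 0.76   0.549 -0.345  0.043] F [ 0.263  0.13  -1.489] g 0.0661 29.9
```

View pics/pour.png

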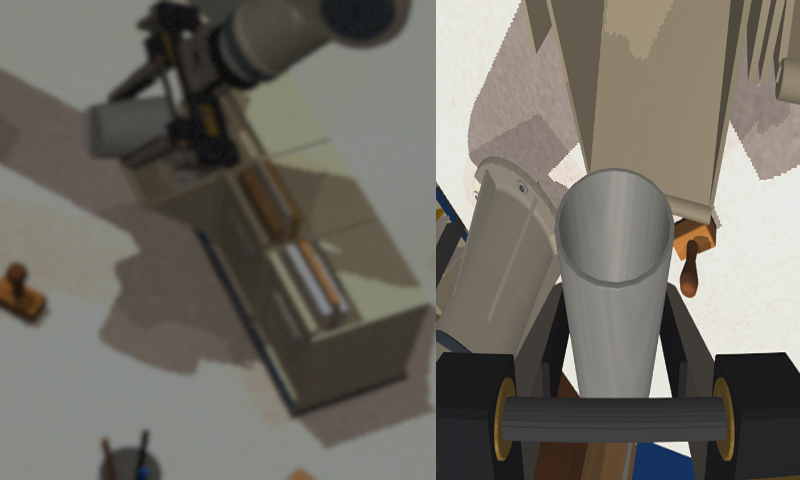

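The weight has dropped to about the empty cup's, and no barrels show in the visible part of the cup. One more shake, then back to 52° to look inside.

```bash

python3 -m creep '[{"x":0,"y":0,"z":0.8,"ax":-5,"ay":1.7,"az":0},{"x":0,"y":0,"z":-0.6,"ax":-5,"ay":1.7,"az":0},{"x":0,"y":0,"z":0.6,"ax":3,"ay":-1.03,"az":0},{"x":0,"y":0,"z":-0.6,"ax":-3,"ay":1.03,"az":0},{"x":0,"y":0,"z":0.6,"ax":3,"ay":-1.03,"az":0},{"x":0,"y":0,"z":-0.6,"ax":-3,"ay":1.03,"az":0},{"x":0,"y":0,"z":0,"ax":0,"ay":0,"az":0},{"x":0,"y":0,"z":0,"ax":0,"ay":0,"az":0}]' 0 >/dev/null
python3 log.py
python3 -m creep '[{"x":0,"y":0,"z":1,"ax":6.15,"ay":-2.12,"az":0},{"x":0,"y":0,"z":1,"ax":6.15,"ay":-2.12,"az":0},{"x":0,"y":0,"z":0.5,"ax":6.15,"ay":-2.12,"az":0},{"x":0,"y":0,"z":0.5,"ax":6.15,"ay":-2.12,"az":0},{"x":0.18,"y":0.53,"z":0.3,"ax":6.15,"ay":-2.12,"az":0},{"x":0.18,"y":0.53,"z":0.3,"ax":6.15,"ay":-2.12,"az":0},{"x":0.18,"y":0.53,"z":0.3,"ax":6.15,"ay":-2.12,"az":0},{"x":0.18,"y":0.53,"z":0.3,"ax":6.15,"ay":-2.12,"az":0}]' 0 >/dev/null
python3 -m creep '[{"x":0,"y":0,"z":0.3,"ax":6.15,"ay":-2.12,"az":0},{"x":0,"y":0,"z":0.3,"ax":6.15,"ay":-2.12,"az":0},{"x":0,"y":0,"z":0.3,"ax":6.15,"ay":-2.12,"az":0},{"x":0,"y":0,"z":0,"ax":0,"ay":0,"az":0}]' 0 >/dev/null
python3 log.py
python3 - <<'E'
from h import *
c=snap('wrist','in.png')
for r in spot_point('lock_1_center','wrist'): print(r)
E
```

```text
12.63 [ 0.548  0.582  1.647 -0.22   1.765  0.956] [0.383 0.145 0.19 ] [ 0.742  0.518 -0.414  0.093] F [-0.06  -1.276 -1.286] g 0.0661 29.9
13.63 [-0.01   0.093  2.019  0.51   1.257 -0.076] [0.389 0.165 0.242] [ 0.733  0.631  0.095 -0.236] F [ 0.282 -0.271 -1.248] g 0.0662 29.9
{'uv': [413.3, 221.6], 'confidence': 0.9}
```

View pics/in.png

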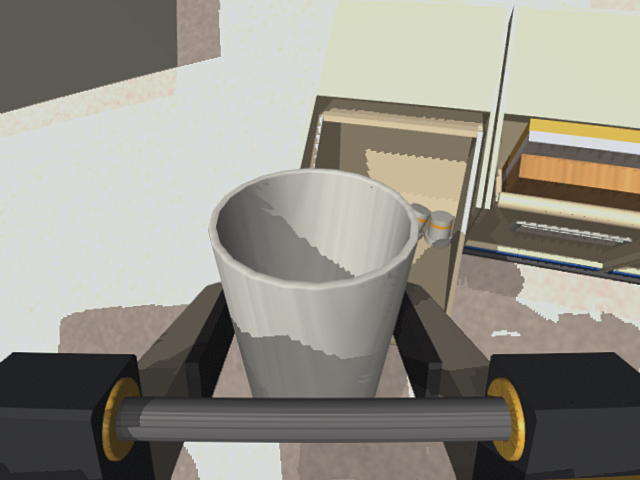

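The cup is empty (1.25 N, its own weight) and barrels show in the bin at (425,222). Next I'll set the cup back in its original spot.

```bash
python3 - <<'E'
from geo import *
import json
L=[json.loads(l) for l in open('kin.txt')]
g=[l for l in L if abs(l['eef_pos'][2]-.118)<.002 and l['eef_pos'][1]<-.18][-1]
T=R.from_quat(g['tool_rot'])
xp=np.array([.365,.105,.235]);go(xp,T);
x2=np.array([.461,-.188,.13]);go(x2,T,x0=xp,T0=T)
E
```

```text
rows 7 marg 0.47 zmin [0.242 0.235] dx cm [-0.359 -0.86  -0.096] dw deg [ 6.093 -2.146  0.053] end [-0.57  0.42  2.19  0.91  1.53 -1.13]
rows 8 marg 0.47 zmin [0.235 0.13 ] dx cm [ 1.2   -3.662 -1.312] dw deg [0. 0. 0.] end [-0.85  0.85  1.6   0.68  1.76 -1.13]
```

```bash

python3 -m creep '[{"x":-0.36,"y":-0.86,"z":0,"ax":6.09,"ay":-2.15,"az":0.05},{"x":-0.36,"y":-0.86,"z":0,"ax":6.09,"ay":-2.15,"az":0.05},{"x":-0.36,"y":-0.86,"z":0,"ax":6.09,"ay":-2.15,"az":0.05},{"x":-0.36,"y":-0.86,"z":0,"ax":6.09,"ay":-2.15,"az":0.05},{"x":-0.36,"y":-0.86,"z":0,"ax":6.09,"ay":-2.15,"az":0.05},{"x":-0.36,"y":-0.86,"z":0,"ax":6.09,"ay":-2.15,"az":0.05},{"x":-0.36,"y":-0.86,"z":0,"ax":6.09,"ay":-2.15,"az":0.05}]' 0 >/dev/null
python3 -m creep '[{"x":1.2,"y":-3.66,"z":-0.5,"ax":0,"ay":0,"az":0},{"x":1.2,"y":-3.66,"z":-0.5,"ax":0,"ay":0,"az":0},{"x":1.2,"y":-3.66,"z":-1,"ax":0,"ay":0,"az":0},{"x":1.2,"y":-3.66,"z":-1,"ax":0,"ay":0,"az":0},{"x":1.2,"y":-3.66,"z":-2,"ax":0,"ay":0,"az":0},{"x":1.2,"y":-3.66,"z":-2,"ax":0,"ay":0,"az":0},{"x":1.2,"y":-3.66,"z":-2,"ax":0,"ay":0,"az":0},{"x":1.2,"y":-3.66,"z":-2,"ax":0,"ay":0,"az":0}]' 0 >/dev/null
python3 -m creep '[{"x":0,"y":0,"z":0,"ax":0,"ay":0,"az":0},{"x":0,"y":0,"z":0,"ax":0,"ay":0,"az":0}]' 0 >/dev/null
python3 log.py
python3 - <<'E'
from geo import *
import json
L=[json.loads(l) for l in open('kin.txt')]
g=[l for l in L if abs(l['eef_pos'][2]-.118)<.002 and l['eef_pos'][1]<-.18][0]
go(np.array([.461,-.188,.041]),R.from_quat(g['tool_rot']))
E
```

```text
15.15 [-0.846  0.838  1.609  0.682  1.756 -1.13 ] [ 0.46  -0.181  0.133] [ 0.578  0.582  0.404 -0.404] F [-0.651  0.421 -0.478] g 0.0659 30.0
rows 3 marg 0.93 zmin [0.133 0.041] dx cm [ 0.036 -0.224 -3.05 ] dw deg [ 0.006 -0.019 -0.088] end [-0.85  0.98  1.57  0.67  1.67 -1.2 ]
```

```bash

python3 -m creep '[{"x":0,"y":-0.2,"z":-3,"ax":0,"ay":0,"az":0},{"x":0,"y":-0.2,"z":-3,"ax":0,"ay":0,"az":0},{"x":0,"y":-0.2,"z":-2,"ax":0,"ay":0,"az":0},{"x":0,"y":0,"z":-0.8,"ax":0,"ay":0,"az":0},{"x":0,"y":0,"z":-0.4,"ax":0,"ay":0,"az":0},{"x":0,"y":0,"z":0,"ax":0,"ay":0,"az":0}]' 0 >/dev/null
python3 log.py
python3 -m creep '[{"x":0,"y":0,"z":0,"ax":0,"ay":0,"az":0},{"x":0,"y":0,"z":0,"ax":0,"ay":0,"az":0},{"x":0,"y":0,"z":0,"ax":0,"ay":0,"az":0},{"x":0,"y":0,"z":0,"ax":0,"ay":0,"az":0},{"x":0,"y":0,"z":0,"ax":0,"ay":0,"az":0},{"x":0,"y":0,"z":0,"ax":0,"ay":0,"az":0}]' 1 >/dev/null
python3 log.py
python3 -m creep '[{"x":0,"y":-1.5,"z":0.5,"ax":0,"ay":0,"az":0},{"x":0,"y":-3,"z":1.1,"ax":0,"ay":0,"az":0},{"x":0,"y":-3,"z":1.1,"ax":0,"ay":0,"az":0},{"x":0,"y":-3,"z":1.1,"ax":0,"ay":0,"az":0},{"x":0,"y":-1,"z":3,"ax":0,"ay":0,"az":0},{"x":0,"y":0,"z":3,"ax":0,"ay":0,"az":0},{"x":0,"y":0,"z":0,"ax":0,"ay":0,"az":0}]' 1 >/dev/null
python3 log.py
python3 - <<'E'
from geo import *
np.set_printoptions(precision=4,suppress=True)
c=snap('wrist','placed.png')
for t,z in(('cup',0),('cup_rim',.09),('stamp',0)):
    for r in spot_point(t,'wrist')[:1]: print(t,round(r['confidence'],2),r['uv'],atz(c,r['uv'],z))
E
```

```text
15.65 [-0.852  0.979  1.576  0.669  1.675 -1.203] [ 0.459 -0.186  0.043] [ 0.578  0.582  0.406 -0.404] F [-0.32   1.205 -1.042] g 0.0659 30.0
16.15 [-0.854  0.979  1.576  0.67   1.675 -1.204] [ 0.459 -0.187  0.043] [ 0.578  0.582  0.406 -0.403] F [ 0.702 -0.606  0.834] g 0.092 0.0
16.73 [-0.951  0.921  1.362  0.623  1.926 -1.093] [ 0.46  -0.304  0.145] [ 0.578  0.583  0.407 -0.4  ] F [ 1.19   0.414 -0.539] g 0.0914 0.0
cup 0.78 [308.4, 327.9] [ 0.4578 -0.1917  0.    ]
cup_rim 0.8 [311.2, 248.2] [ 0.4593 -0.1968  0.09  ]
stamp 0.88 [255.2, 214.1] [ 0.3944 -0.0196  0.    ]
```

View pics/placed.png

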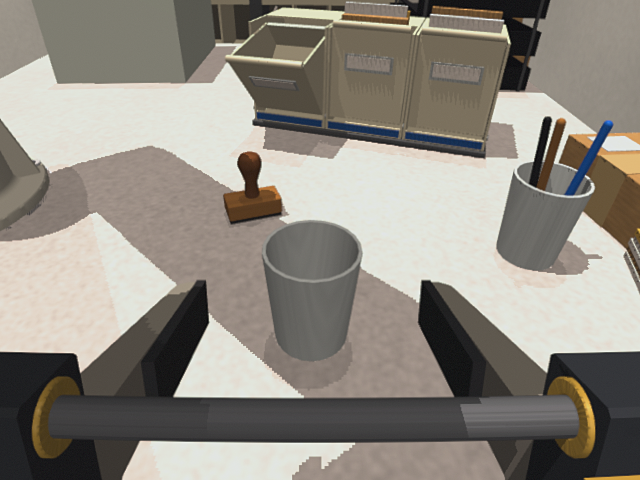

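```bash
python3 - <<'E'
from geo import *
TD=frame(np.array([0,0,-1.]),np.array([.323,.9465,0])/np.linalg.norm([.323,.9465]))
xm=np.array([.375,-.053,.24]);Tm=R.from_quat([.156,.948,.055,.273])
go(xm,Tm,18); xs=np.array([.371,.0996,.2]);go(xs,TD,x0=xm,T0=Tm)
E
```

```text
rows 18 marg 0.22 zmin [0.14 0.24] dx cm [-0.465  1.38   0.556] dw deg [-4.316 -3.831  2.437] end [-0.32 -0.41  2.44  0.33  0.6  -1.79]
rows 11 marg 0.22 zmin [0.24 0.2 ] dx cm [-0.036  1.387 -0.364] dw deg [-0.101  2.937 -0.014] end [ 0.26 -0.02  2.13  0.    1.04 -0.98]
```

```bash

python3 -m creep '[{"x":-0.52,"y":1.55,"z":1,"ax":-4.85,"ay":-4.31,"az":2.74},{"x":-0.52,"y":1.55,"z":1,"ax":-4.85,"ay":-4.31,"az":2.74},{"x":-0.52,"y":1.55,"z":1,"ax":-4.85,"ay":-4.31,"az":2.74},{"x":-0.52,"y":1.55,"z":1,"ax":-4.85,"ay":-4.31,"az":2.74},{"x":-0.52,"y":1.55,"z":1,"ax":-4.85,"ay":-4.31,"az":2.74},{"x":-0.52,"y":1.55,"z":1,"ax":-4.85,"ay":-4.31,"az":2.74},{"x":-0.52,"y":1.55,"z":1,"ax":-4.85,"ay":-4.31,"az":2.74},{"x":-0.52,"y":1.55,"z":1,"ax":-4.85,"ay":-4.31,"az":2.74}]' 0 >/dev/null
python3 -m creep '[{"x":-0.52,"y":1.55,"z":0.2,"ax":-4.85,"ay":-4.31,"az":2.74},{"x":-0.52,"y":1.55,"z":0.2,"ax":-4.85,"ay":-4.31,"az":2.74},{"x":-0.52,"y":1.55,"z":0.2,"ax":-4.85,"ay":-4.31,"az":2.74},{"x":-0.52,"y":1.55,"z":0.2,"ax":-4.85,"ay":-4.31,"az":2.74},{"x":-0.52,"y":1.55,"z":0.2,"ax":-4.85,"ay":-4.31,"az":2.74},{"x":-0.52,"y":1.55,"z":0.2,"ax":-4.85,"ay":-4.31,"az":2.74},{"x":-0.52,"y":1.55,"z":0.2,"ax":-4.85,"ay":-4.31,"az":2.74},{"x":-0.52,"y":1.55,"z":0.2,"ax":-4.85,"ay":-4.31,"az":2.74}]' 0 >/dev/null
python3 -m creep '[{"x":0,"y":0,"z":0,"ax":0,"ay":0,"az":0},{"x":0,"y":0,"z":0,"ax":0,"ay":0,"az":0}]' 0 >/dev/null
python3 log.py
python3 - <<'E'
from geo import *
TD=frame(np.array([0,0,-1.]),np.array([.323,.9465,0])/np.linalg.norm([.323,.9465]))
xs=np.array([.371,.0996,.2]);go(xs,TD)
E
```

```text
18.43 [-0.325 -0.399  2.444  0.352  0.592 -1.817] [ 0.374 -0.052  0.236] [0.154 0.948 0.056 0.272] F [ 0.697 -0.299  0.112] g 0.0005 0.0
rows 11 marg 0.22 zmin [0.236 0.2  ] dx cm [-0.032  1.377 -0.324] dw deg [-0.116  2.933 -0.036] end [ 0.26 -0.02  2.13 -0.    1.04 -0.98]
```

```bash

python3 -m creep '[{"x":0,"y":1.38,"z":-0.3,"ax":0,"ay":2.94,"az":0},{"x":0,"y":1.38,"z":-0.3,"ax":0,"ay":2.94,"az":0},{"x":0,"y":1.38,"z":-0.3,"ax":0,"ay":2.94,"az":0},{"x":0,"y":1.38,"z":-0.3,"ax":0,"ay":2.94,"az":0},{"x":0,"y":1.38,"z":-0.3,"ax":0,"ay":2.94,"az":0},{"x":0,"y":1.38,"z":-0.3,"ax":0,"ay":2.94,"az":0},{"x":0,"y":1.38,"z":-0.3,"ax":0,"ay":2.94,"az":0},{"x":0,"y":1.38,"z":-0.3,"ax":0,"ay":2.94,"az":0}]' 0 >/dev/null
python3 -m creep '[{"x":0,"y":1.38,"z":-0.3,"ax":0,"ay":2.94,"az":0},{"x":0,"y":1.38,"z":-0.3,"ax":0,"ay":2.94,"az":0},{"x":0,"y":1.38,"z":-0.3,"ax":0,"ay":2.94,"az":0},{"x":0,"y":0,"z":0,"ax":0,"ay":0,"az":0}]' 0 >/dev/null
python3 log.py
python3 - <<'E'
from geo import *
x=bot.observe()['eef_pos'];P=row(.441,.304,1.242);print((x-P(0,0,0))@P(1,0,0)-(x-P(0,0,0))@P(0,0,0),)
d=(x-P(0,0,0));print('x',d@[.3228,.9465,0],'y',d@[-.9465,.3228,0])
E
```

```text
19.43 [ 0.232 -0.01   2.111  0.025  1.042 -1.018] [0.378 0.099 0.203] [ 0.166  0.986  0.01  -0.005] F [-0.8    0.362 -0.039] g 0.0006 0.0
-0.21428881380290307
x -0.21429627906311777 y -0.006729580818004732
```

```bash

python3 -m creep '[{"x":0,"y":0,"z":-3,"ax":0,"ay":0,"az":0},{"x":0,"y":0,"z":-3,"ax":0,"ay":0,"az":0},{"x":0,"y":0,"z":-1.8,"ax":0,"ay":0,"az":0},{"x":0,"y":0,"z":0,"ax":0,"ay":0,"az":0}]' 0 >/dev/null
python3 log.py
python3 -m creep '[{"x":0.39,"y":1.14,"z":0,"ax":0,"ay":0,"az":0},{"x":0.39,"y":1.14,"z":0,"ax":0,"ay":0,"az":0},{"x":0.39,"y":1.14,"z":0,"ax":0,"ay":0,"az":0},{"x":0.39,"y":1.14,"z":0,"ax":0,"ay":0,"az":0},{"x":0.39,"y":1.14,"z":0,"ax":0,"ay":0,"az":0}]' 0 >/dev/null
python3 log.py
python3 -m creep '[{"x":0.32,"y":0.95,"z":0.3,"ax":0,"ay":0,"az":0},{"x":0.32,"y":0.95,"z":0.3,"ax":0,"ay":0,"az":0},{"x":0.32,"y":0.95,"z":0.3,"ax":0,"ay":0,"az":0},{"x":0.32,"y":0.95,"z":0.3,"ax":0,"ay":0,"az":0}]' 0 >/dev/null
python3 log.py
```

```text
19.77 [ 0.23   0.109  2.204  0.027  0.831 -1.026] [0.374 0.096 0.122] [ 0.166  0.986  0.009 -0.005] F [-0.616 -0.172 -0.272] g 0.0003 0.0
20.18 [ 0.353  0.157  2.132  0.024  0.847 -0.902] [0.396 0.154 0.126] [ 0.165  0.986  0.009 -0.002] F [-0.693 -2.81   1.077] g 0.0004 1.7
20.52 [ 0.425  0.179  2.07   0.024  0.884 -0.83 ] [0.409 0.194 0.138] [ 0.165  0.986  0.01  -0.002] F [-0.237 -1.738  0.11 ] g 0.0006 0.6
```

```bash

python3 -m creep '[{"x":0.32,"y":0.95,"z":0.2,"ax":0,"ay":0,"az":0},{"x":0.26,"y":0.76,"z":0.2,"ax":0,"ay":0,"az":0}]' 0 >/dev/null
python3 log.py
python3 -m creep '[{"x":0.1,"y":0.28,"z":0,"ax":0,"ay":0,"az":0}]' 0 >/dev/null
python3 log.py
python3 -m creep '[{"x":0.1,"y":0.28,"z":0,"ax":0,"ay":0,"az":0}]' 0 >/dev/null
python3 log.py
python3 -m creep '[{"x":0.07,"y":0.19,"z":0,"ax":0,"ay":0,"az":0}]' 0 >/dev/null
python3 log.py
```

```text
20.68 [ 0.454  0.192  2.042  0.024  0.898 -0.8  ] [0.414 0.211 0.142] [ 0.165  0.986  0.01  -0.002] F [ 0.28  -1.658 -0.44 ] g 0.0001 0.5
20.77 [ 0.458  0.195  2.038  0.024  0.899 -0.796] [0.416 0.214 0.142] [ 0.165  0.986  0.011 -0.001] F [-0.623 -0.774  0.73 ] g 0.0004 0.5
20.85 [ 0.462  0.198  2.035  0.024  0.9   -0.792] [0.416 0.216 0.142] [ 0.165  0.986  0.01  -0.002] F [-0.349 -0.512  0.414] g 0.0004 0.5
20.93 [ 0.465  0.2    2.033  0.024  0.9   -0.79 ] [0.417 0.218 0.141] [ 0.165  0.986  0.01  -0.002] F [-0.09  -0.677  0.301] g 0.0003 0.5
```

```bash

python3 -m creep '[{"x":0.07,"y":0.19,"z":0,"ax":0,"ay":0,"az":0},{"x":0,"y":0,"z":0,"ax":0,"ay":0,"az":0}]' 0 >/dev/null
python3 log.py
python3 -m creep '[{"x":0.07,"y":0.19,"z":0,"ax":0,"ay":0,"az":0},{"x":0,"y":0,"z":0,"ax":0,"ay":0,"az":0}]' 0 >/dev/null
python3 log.py
python3 -m creep '[{"x":0.07,"y":0.19,"z":0,"ax":0,"ay":0,"az":0},{"x":0,"y":0,"z":0,"ax":0,"ay":0,"az":0}]' 0 >/dev/null
python3 log.py
```

```text
21.1 [ 0.467  0.202  2.03   0.022  0.902 -0.787] [0.417 0.219 0.141] [ 0.165  0.986  0.009 -0.002] F [-1.123 -5.401  2.233] g 0.0003 2.3
21.27 [ 0.469  0.204  2.028  0.02   0.905 -0.784] [0.417 0.219 0.141] [ 0.165  0.986  0.007 -0.003] F [ -2.849 -13.076   7.   ] g 0.0004 7.0
21.43 [ 0.471  0.206  2.026  0.017  0.908 -0.781] [0.417 0.219 0.141] [ 0.164  0.986  0.006 -0.003] F [ -3.4   -22.339  11.355] g 0.0003 11.9
```

Firm contact at the stop: the bin is shut at x ≈ −0.088, as predicted. I'll back off, clear the area and check.

```bash

python3 -m creep '[{"x":-0.3,"y":-0.9,"z":0,"ax":0,"ay":0,"az":0},{"x":-0.64,"y":-1.9,"z":0,"ax":0,"ay":0,"az":0},{"x":-0.64,"y":-1.9,"z":2,"ax":0,"ay":0,"az":0},{"x":-0.5,"y":-2,"z":4,"ax":0,"ay":0,"az":0},{"x":-0.5,"y":-2,"z":4,"ax":0,"ay":0,"az":0},{"x":-0.5,"y":-2,"z":4,"ax":0,"ay":0,"az":0},{"x":0,"y":0,"z":0,"ax":0,"ay":0,"az":0}]' 0 >/dev/null
python3 log.py
python3 - <<'E'
from h import *
np.set_printoptions(precision=3,suppress=True)
P=row(.441,.304,1.242)
C={n:snap(n) for n in('scene','wrist')}
for n,c in C.items():
    for t,z in(('bin_a_rim',.17),('cup_rim',.09),('cup',0),('pen_pot',0),('stamp',0),('ink_pad',0),('tape_dispenser',0)):
        for r in spot_point(t,n)[:2]: print(n,t,round(r['confidence'],2),np.round(r['uv']),atz(c,r['uv'],z))
print('expected rim',P(-.066,0,.16),proj(C['scene'],P(-.066,0,.16)))
cv2.imwrite('pics/end.png',np.hstack([cv2.resize(C['scene']['color'][80:340,200:480,::-1],(440,408)),cv2.resize(C['wrist']['color'][:,:,::-1],(360,408))]))
E
```

```text
22.02 [ 0.276 -0.073  1.989  0.021  1.211 -0.969] [0.391 0.119 0.279] [0.166 0.986 0.012 0.002] F [2.221 0.183 1.046] g 0.0001 0.0
scene bin_a_rim 0.9 [374. 139.] [0.427 0.238 0.17 ]
scene cup_rim 0.81 [243. 254.] [ 0.456 -0.192  0.09 ]
scene cup 0.57 [247. 276.] [ 0.465 -0.199  0.   ]
scene cup 0.16 [288. 221.] [ 0.394 -0.02   0.   ]
scene pen_pot 0.56 [339. 311.] [ 0.68  -0.079 -0.   ]
scene pen_pot 0.26 [387. 169.] [0.427 0.301 0.   ]
scene stamp 0.8 [284. 221.] [ 0.389 -0.026  0.   ]
scene ink_pad 0.64 [170. 306.] [ 0.415 -0.391  0.   ]
scene ink_pad 0.51 [289. 217.] [ 0.387 -0.009  0.   ]
scene tape_dispenser 0.71 [212. 399.] [ 0.671 -0.437  0.   ]
scene tape_dispenser 0.37 [410. 200.] [0.544 0.28  0.   ]
wrist bin_a_rim 0.75 [484. 218.] [0.419 0.235 0.17 ]
wrist cup_rim 0.64 [ 24. 382.] [ 0.461 -0.2    0.09 ]
wrist cup 0.71 [ 70. 334.] [ 0.458 -0.198  0.   ]
wrist cup 0.71 [486. 219.] [0.486 0.293 0.   ]
wrist stamp 0.93 [189. 233.] [ 0.392 -0.016  0.   ]
wrist stamp 0.3 [486. 182.] [0.446 0.303 0.   ]
wrist ink_pad 0.21 [190. 234.] [ 0.394 -0.015  0.   ]
expected rim [0.42  0.242 0.17 ] [373.2 136.7]
```

View pics/end.png

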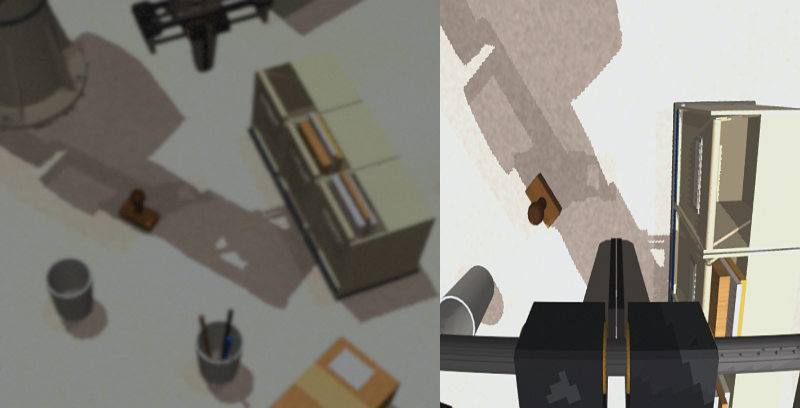

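```bash
python3 -c "
from station import finish_job
print(finish_job())"
```

```text
the job is handed in; nothing more can be done
None
```

The job is handed in: bin A was tipped open, filled from the cup and pushed shut to its stop, and the cup stands upright back in its place, weighing about its empty weight. The full bins look shut and the bystanders show no shift beyond measurement noise. I inferred all seven barrels are in the bin from that weight and a clear bench, not by counting them.

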